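# Close up the bench air-filter unit and hold its panel down

## Task

Close up the white bench air-filter unit after its filter change: push the open filter drawer at its front fully home until it seats, then turn the orange quarter-turn fastener on the top panel clockwise (seen from above) until its slot lines up with the two black marks on the panel, and then press the sprung panel down flush against the frame with the gripper's fingers. Finish while still holding the panel pressed flush (do not let go), and leave the bottle, dish, timer and marker standing round the unit where they are.

Things in the scene. Friction and masses are not known exactly. Their poses are not given: they have to be found in the camera images.
- filter_unit: white box-shaped filter unit, fixed to the worktop, 160 mm deep (its x), 200 mm wide (its y), frame top 90 mm above the worktop. Origin: centre of its underside, on the worktop. Its -x axis points out of its front, where the drawer opens; z up. Place and yaw vary.
- drawer (a joint): how far the grey filter drawer stands open, in m: 0 = home, larger = pulled out toward the unit's -x (limit 0.075). It slides with about 1.5 N of friction; from about 10 mm to 5 mm a spring roller resists with up to about 10 N, then snaps it home and keeps it there. Seated below 0.0025.
- drawer_pull (a point): centre of the outer (front, -x) face of the blue solid pull on the drawer front; it moves with the drawer. The pull is a block 70 mm wide (unit's y), 16 mm high and stands 22 mm out of the drawer front; this point lies 60 mm above the worktop. Push here along the unit's +x.
- access_panel: aluminium panel on top, 150 x 188 x 8 mm, moves only straight up and down. Origin: centre of its underside; axes as the unit's. Springs hold it 8 mm above the frame (origin at z 98 mm, top face 106); pressed flush, within 1.5 mm, it meets a hard stop (origin 90, top 98). Springs: about 4 N at the top, 10 N flush. Unless the fastener is aligned, its cross pin stops the panel after 1.5 mm.
- press_pad (a point): centre of the top face of a flat black rubber pad, 32 mm across, on the panel, 60 mm to the unit's -y side of the fastener; a good spot to press. Moves with the panel. A like pad lies at the +y side.
- fastener (a joint): turn of the orange fastener in rad: 0 = its slot is along the unit's x axis, in line with the two black marks on the panel (aligned, within 0.14 either way); positive = turned counter-clockwise seen from above. It starts positive, must be turned clockwise, stays where it is left (friction about 0.04 N m), and turns on past the aligned position to stops at -0.6 and 1.75.
- fastener_grip (a point): on the fastener's axis, which is vertical through the panel's centre, 14 mm above the panel's top face: the height to grip. The point's x axis runs along the wing and slot. The wing is an upright bar 34 mm long, 10 mm thick; it rises to 22 mm above the panel's top face from a round flange of 36 mm diameter and 4 mm height.
- bottle_sal: loose white bottle with blue cap, 46 mm diameter, 90 mm high, on the unit's -y side; origin at the centre of its underside. Leave alone.
- dish_choc: loose round brown agar dish, 93 mm diameter, 16 mm high, on the unit's +y side; origin at the centre of its underside. Leave alone.
- timer: loose white lab timer with three buttons, 59 x 66 x 22 mm, in front of the unit toward its +y side; origin at the centre of its underside. Leave alone.
- marker_c: loose white felt marker with a blue cap, 136 mm long, 14 mm thick, lying behind the unit; origin at the centre of its underside. Leave alone.

How it is judged:
By the outcome, as a careful person would: the job done as asked, in the order asked, and still so for the second after the job is handed in, while the arm keeps its last pose, push and grip.
It also fails if it takes over 51 s, if anything falls off the work surface, if the arm or the gripper's body presses on something with over 40 N, if the wrist force passes 120 N, or if a joint passes its speed limit or range.

## Robot

A 7-joint arm with a two-finger parallel gripper is mounted at the origin on a cart in front of the work surface, level with it; the furniture and walls round the work are solid. World frame = base frame: x ahead of the robot, y to its left, z up, the work surface at z = 0. Lengths are in m, angles in rad, forces in N, time in s.
With the tool pointing down it reaches from about 0.4 to 0.875 m from the base axis. Payload 19.3 kg.
Tool frame: the origin (TCP) lies at the very end of the fingers, on their centre line; the grasp point (between the pads) lies 19 mm behind it; z points along the fingers, y is the direction in which the jaws open and shut (so a half turn about z gives the same grasp; the last joint's range is limited). The gripper opens to 85 mm and grips with 20 to 120 N. Pads are 22 mm wide; open, the fingers measure 114 mm over their backs; the gripper's body (76 mm by 85 mm) begins 54 mm behind the grasp point. The pads swing forward as they close: fully open they stand 13 mm farther back than shut.
Start: joints at [-1.414, 0.521, -0.036, 1.599, 0.021, 1.021, -0.113], TCP at [0.141, 0.609, 0.201] pointing down, gripper open.
Joint ranges: [-2.91, 2.91], [-0.3, 2.13], [-1.5, 1.42], [0.17, 2.43], [-1.26, 4.41], [0.16, 1.93], [-2.52, 2.52]. Speed limits (rad/s): [1.89, 1.89, 2.39, 2.39, 3.01, 3.01, 3.01].

## Interface

Orientations are given as [roll, pitch, yaw] about the fixed x, y, z axes, in that order (R = Rz(yaw) Ry(pitch) Rx(roll)).
In Python, from workcell import bot gives the robot as it stands.
- The arm moves only by the tool apply_moves, never from a script. Its argument "commands" is a list of rows, each an object with "travel": the shift along the tool's x, y, z in m, a list of three; "twist": the turn, a rotation vector about the tool's x, y, z in degrees, a list of three; "claw": the finger opening in m, from 0 to 0.0854. A call has 1 to 10 rows; each row is the pose to reach, as a shift and turn from the pose commanded when the call began, along the tool's axes at that moment; what a row does not reach only later rows make up. A row lasts 1/10 s, in which the tool goes at most 50 mm and 8.59 degrees, less where a joint would pass 70% of its speed; a pose out of reach is approached as far as the arm can. A call with a gripper value outside its range is refused whole. The fingers move at their own pace and stop on an object; "force" is the grip in N (left out, the last holds). Time passes only in rows, so rows that repeat a pose let the fingers close. It gives the time, the measured TCP pose, the force and the opening at its end, in the units of the state.
- bot.observe(): the state, without advancing time (a new reading comes with each control period).
- bot.grab_frame(name): name is "side" or "top"; returns a dict with "frame" (420x560x3 uint8, blue, green, red), "fx", "fy", "cx", "cy" (pixels), "pose" (4x4, takes a point from camera to world coordinates). Camera axes: x right, y up, looking along -z (the intrinsics and any distortion apply to the point x, -y, -z); pixel columns grow to the right and rows downward; lengths in m; the calibration is good to about 2 mm. A picture is of the moment at which its call begins. There is no depth.
- bot.job_done(): hands the job in, once; it reports no verdict.
The state is a dict: "clock": time; "qpos": joint angles; "qd": joint speeds; "joint_efforts": joint torques, N m; "position": TCP position; "tool_rot": TCP orientation; "force": force on the tool from outside, world axes, zero at the start; "moment": the same for the moment, N m; "grip_width": finger opening in m.
Only numpy, scipy, OpenCV 4.12 (cv2) and the standard library are available. Lean on these libraries where they do the work, as an engineer would, in place of code of your own. Each camera call takes 0.05 s, during which the arm holds its last target.

## Working session

There is one attempt and no reset: what is moved stays moved. The work goes in short steps, Python scripts to look and compute and a tool call to move; the robot and the scene stay as the last step left them, time stands still between calls to the robot, and variables do not carry over. Pictures are saved under pics/ and viewed, and the job is handed in when it is done.

Besides the shell and the picture viewer there is one more tool, called after "Request:" in YAML: its name, and indented under it one key for each argument. apply_moves: Moves the arm, as the interface text tells. Its arguments: {"type":"object","properties":{"commands":{"type":"array"},"force":{"type":"number"}},"required":["commands"]}

```bash
mkdir -p pics; ls
python3 - <<'E'
from workcell import bot
import cv2
s=bot.observe();print(s)
for n in("side","top"):
    f=bot.grab_frame(n);cv2.imwrite(f"pics/{n}0.png",f["frame"]);print(n,{k:v for k,v in f.items() if k!="frame"})
E
```

```text
pics
{'clock': 0.0, 'qpos': array([-1.41421285,  0.52206946, -0.03632817,  1.60001263,  0.02118505,
        1.0210665 , -0.11278991]), 'qd': array([-2.52037744e-04, -4.96727635e-04,  3.30922304e-05, -5.73320805e-04,
       -6.90795642e-04,  2.16581126e-03,  6.39853955e-04]), 'joint_efforts': array([ 4.63320066e-04, -9.27092457e+01,  1.98039897e+00, -3.69938099e+01,
        1.80030585e-02,  8.34069477e-03,  1.98617549e-06]), 'position': array([0.1404772 , 0.60862502, 0.20018952]), 'tool_rot': array([-3.14042314e+00,  6.95468791e-05,  2.91480226e+00]), 'force': array([-1.15425688,  1.63077461,  1.01179773]), 'moment': array([-0.00212163, -0.03291958,  0.0062681 ]), 'grip_width': 0.08568555533247522}
side {'fx': 395.6013147806966, 'fy': 395.6013147806966, 'cx': 276.20563267416264, 'cy': 198.80672003123303, 'pose': array([[-0.88982439,  0.22232712, -0.39847611,  0.25240049],
       [-0.45620372, -0.45168822,  0.76671763,  0.81469314],
       [-0.00952484,  0.86403033,  0.50334965,  0.54325063],
       [ 0.        ,  0.        ,  0.        ,  1.        ]])}
top {'fx': 433.18217494885204, 'fy': 433.18217494885204, 'cx': 284.35348732361246, 'cy': 210.20700905475368, 'pose': array([[ 2.19856041e-02,  9.85622977e-01, -1.67523073e-01,
         4.63650932e-01],
       [-9.99747704e-01,  2.24455346e-02,  8.52284768e-04,
         1.82065995e-01],
       [ 4.60017639e-03,  1.67462070e-01,  9.85867787e-01,
         9.37034955e-01],
       [ 0.00000000e+00,  0.00000000e+00,  0.00000000e+00,
         1.00000000e+00]])}
```

View pics/side0.png

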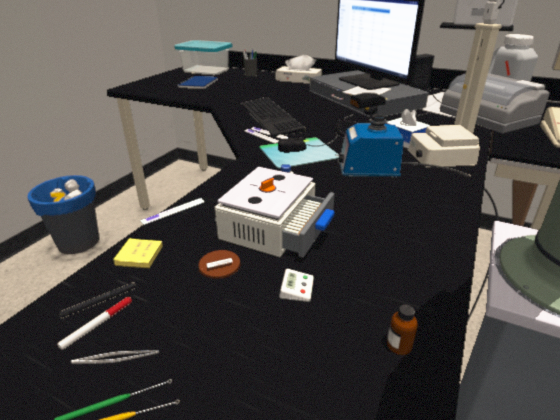

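View pics/top0.png

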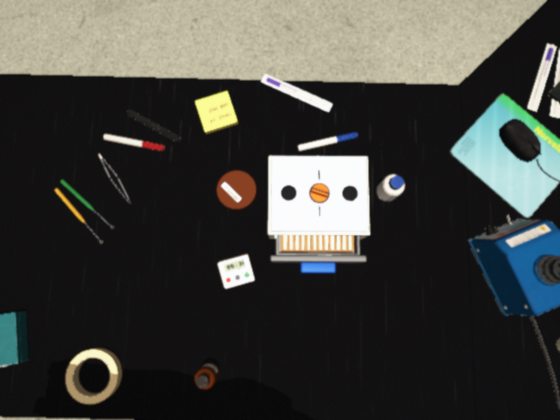

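The side view shows the unit at about (268,210) with its drawer open toward the robot. The top view shows the fastener at about (319,193), pads at (289,193) and (350,193), and the pull at (318,268). I'll enlarge the top view.

Run:
```python
import cv2
f=cv2.imread("pics/top0.png")[140:290,250:420]
cv2.imwrite("pics/topc.png",cv2.resize(f,None,fx=4.5,fy=4,interpolation=cv2.INTER_CUBIC)[:600,:765])
f=cv2.imread("pics/side0.png")[160:260,210:340]
cv2.imwrite("pics/sidec.png",cv2.resize(f,None,fx=6,fy=6,interpolation=cv2.INTER_CUBIC))
```

```text
(no output)
```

View pics/topc.png

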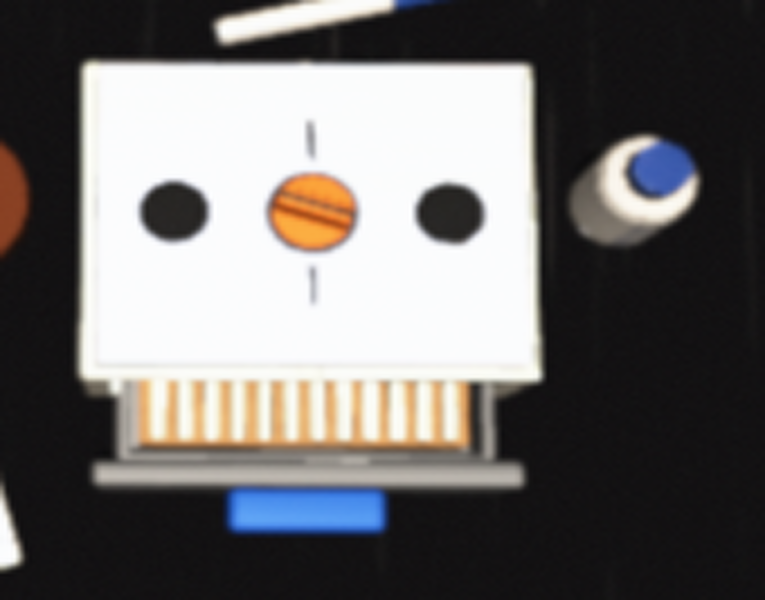

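View pics/sidec.png

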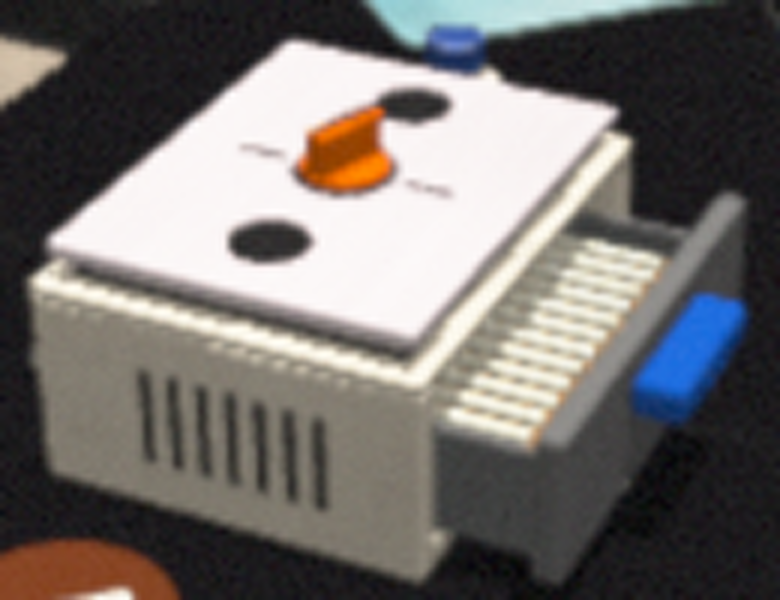

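```bash
cat > h.py <<'E'
import numpy as np
from workcell import bot
def ray(f,u,v,z):
    P=f["pose"]; d=P[:3,:3]@np.array([(u-f["cx"])/f["fx"],-(v-f["cy"])/f["fy"],-1]); o=P[:3,3]
    return o+d*(z-o[2])/d[2]
def prj(f,p):
    P=f["pose"]; c=P[:3,:3].T@(np.array(p)-P[:3,3]); return f["cx"]-f["fx"]*c[0]/c[2], f["cy"]+f["fy"]*c[1]/c[2]
E
python3 - <<'E'
from h import *
f=bot.grab_frame("top");s=bot.grab_frame("side")
T=lambda x,y:(250+(x+.5)/4.5-.5,140+(y+.5)/4-.5)
S=lambda x,y:(210+(x+.5)/6-.5,160+(y+.5)/6-.5)
for n,c,z in [("padL",(174,211),.106),("padR",(450,213),.106),("mark1",(310,140),.106),("mark2",(313,285),.106),("flange",(312,212),.110),("slotA",(273,204),.128),("slotB",(356,219),.128),("pullL",(229,532),.068),("pullR",(386,532),.068),("bottlecap",(662,167),.09)]:
    print(n,ray(f,*T(*c),z).round(4))
for n,c,z in [("padL",(270,241),.106),("padR",(413,106),.106),("winga",(309,137),.128),("wingb",(381,108),.128),("pulltopfrontnear",(688,392),.068),("pulltopfrontfar",(744,303),.068)]:
    print("S",n,ray(s,*S(*c),z).round(4))
E
```

```text
padL [0.6405 0.1744 0.106 ]
padR [0.6422 0.0542 0.106 ]
mark1 [0.6776 0.1155 0.106 ]
mark2 [0.6051 0.1136 0.106 ]
flange [0.6405 0.1147 0.11  ]
slotA [0.6402 0.1327 0.128 ]
slotB [0.6337 0.0974 0.128 ]
pullL [0.4863 0.1465 0.068 ]
pullR [0.4878 0.0771 0.068 ]
bottlecap [ 0.6714 -0.043   0.09  ]
S padL [0.6392 0.1732 0.106 ]
S padR [0.6411 0.054  0.106 ]
S winga [0.645  0.1321 0.128 ]
S wingb [0.6318 0.0991 0.128 ]
S pulltopfrontnear [0.4858 0.1441 0.068 ]
S pulltopfrontfar [0.4886 0.0785 0.068 ]
```

Request:
apply_moves:
  commands:
    - {"travel": [-0.035, -0.035, 0], "twist": [0, 0, 6.5], "claw": 0}
    - {"travel": [-0.07, -0.07, 0], "twist": [0, 0, 13], "claw": 0}
    - {"travel": [-0.105, -0.105, 0], "twist": [0, 0, 20], "claw": 0}
    - {"travel": [-0.14, -0.14, 0], "twist": [0, 0, 27], "claw": 0}
    - {"travel": [-0.175, -0.175, 0], "twist": [0, 0, 34], "claw": 0}
    - {"travel": [-0.21, -0.21, 0], "twist": [0, 0, 41], "claw": 0}
  force: 40

```text
clock: 0.8
position: [0.2986, 0.3553, 0.2009]
tool_rot: [3.141, -0.0, 2.194]
force: [0.8, 0.7, -0.3]
grip_width: 0.0001
```

Run:
```python
from h import *
s=bot.observe();print({k:np.round(v,3) for k,v in s.items()})
```

```text
{'clock': np.float64(0.8), 'qpos': array([-1.154,  0.269,  0.188,  2.015, -0.066,  0.863, -0.307]), 'qd': array([ 0.547, -0.265,  0.453,  0.413, -0.11 , -0.133, -0.153]), 'joint_efforts': array([ -9.193, -58.928,  -1.035, -33.381,   0.171,   0.644,   0.295]), 'position': array([0.299, 0.355, 0.201]), 'tool_rot': array([ 3.141, -0.   ,  2.194]), 'force': array([ 0.781,  0.67 , -0.258]), 'moment': array([ 0.011, -0.075, -0.026]), 'grip_width': np.float64(0.0)}
```

Request:
apply_moves:
  commands:
    - {"travel": [-0.045, -0.003, 0], "twist": [0, 0, 6]}
    - {"travel": [-0.09, -0.006, 0], "twist": [0, 0, 12]}
    - {"travel": [-0.135, -0.009, 0], "twist": [0, 0, 18]}
    - {"travel": [-0.18, -0.012, 0], "twist": [0, 0, 24]}
    - {"travel": [-0.225, -0.015, 0], "twist": [0, 0, 30]}
    - {"travel": [-0.26, -0.018, 0], "twist": [0, 0, 35]}
    - {"travel": [-0.285, -0.02, 0.04], "twist": [0, 0, 35]}
    - {"travel": [-0.285, -0.02, 0.08], "twist": [0, 0, 35]}
    - {"travel": [-0.285, -0.02, 0.12], "twist": [0, 0, 35]}
    - {"travel": [-0.285, -0.02, 0.15], "twist": [0, 0, 35]}

```text
invalid input at $.commands[0]: expected keys travel, twist, claw
```

Request:
apply_moves:
  commands:
    - {"travel": [0, 0, 0], "twist": [0, 0, 0]}
    - {"travel": [0, 0, 0], "twist": [0, 0, 0]}

```text
invalid input at $.commands[0]: expected keys travel, twist, claw
```

Run:
```python
from h import *
import cv2
s=bot.observe();print({k:np.round(v,3) for k,v in s.items()})
f=bot.grab_frame("side")
cv2.imwrite("pics/side1.png",cv2.resize(f["frame"][140:290,200:400],None,fx=4,fy=4,interpolation=cv2.INTER_CUBIC))
```

```text
{'clock': np.float64(0.8), 'qpos': array([-1.154,  0.269,  0.188,  2.015, -0.066,  0.863, -0.307]), 'qd': array([ 0.547, -0.265,  0.453,  0.413, -0.11 , -0.133, -0.153]), 'joint_efforts': array([ -9.193, -58.928,  -1.035, -33.381,   0.171,   0.644,   0.295]), 'position': array([0.299, 0.355, 0.201]), 'tool_rot': array([ 3.141, -0.   ,  2.194]), 'force': array([ 0.781,  0.67 , -0.258]), 'moment': array([ 0.011, -0.075, -0.026]), 'grip_width': np.float64(0.0)}
```

View pics/side1.png

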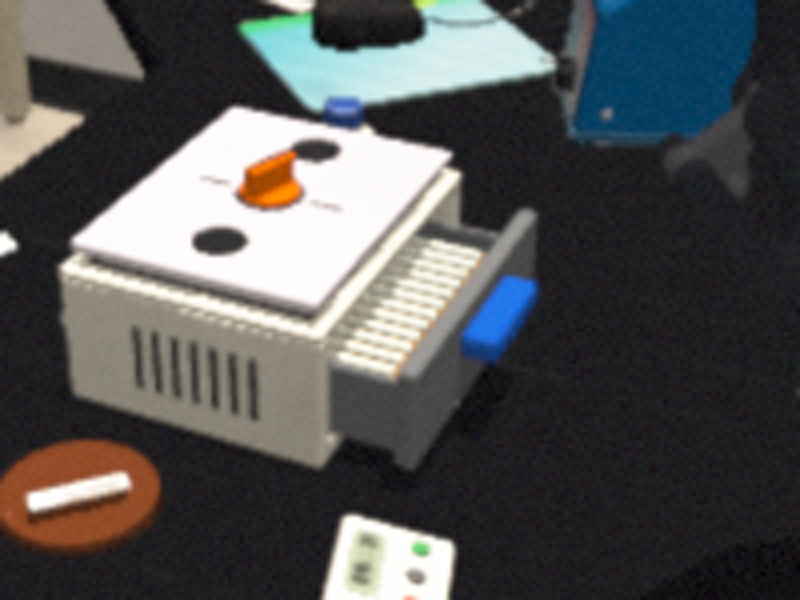

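The calls were refused because each row needs a claw value; nothing moved, and the scene is unchanged in the picture. I'll send them again with it.

Request:
apply_moves:
  commands:
    - {"travel": [-0.045, -0.003, 0], "twist": [0, 0, 6], "claw": 0}
    - {"travel": [-0.09, -0.006, 0], "twist": [0, 0, 12], "claw": 0}
    - {"travel": [-0.135, -0.009, 0], "twist": [0, 0, 18], "claw": 0}
    - {"travel": [-0.18, -0.012, 0], "twist": [0, 0, 24], "claw": 0}
    - {"travel": [-0.225, -0.015, 0], "twist": [0, 0, 30], "claw": 0}
    - {"travel": [-0.26, -0.018, 0], "twist": [0, 0, 35], "claw": 0}
    - {"travel": [-0.285, -0.02, 0.04], "twist": [0, 0, 35], "claw": 0}
    - {"travel": [-0.285, -0.02, 0.08], "twist": [0, 0, 35], "claw": 0}
    - {"travel": [-0.285, -0.02, 0.12], "twist": [0, 0, 35], "claw": 0}
    - {"travel": [-0.285, -0.02, 0.15], "twist": [0, 0, 35], "claw": 0}

```text
clock: 1.85
position: [0.4487, 0.1144, 0.0487]
tool_rot: [-3.14, 0.001, 1.588]
force: [-0.0, 0.9, -0.3]
grip_width: -0.0001
```

Request:
apply_moves:
  commands:
    - {"travel": [0, 0, 0], "twist": [0, 0, 0], "claw": 0}
    - {"travel": [0, 0, 0], "twist": [0, 0, 0], "claw": 0}

```text
clock: 2.05
position: [0.4494, 0.1146, 0.0514]
tool_rot: [-3.141, 0.0, 1.588]
force: [0.3, 0.2, 0.8]
grip_width: 0.0002
```

Run:
```python
from h import *
import cv2
s=bot.observe();print({k:np.round(v,3) for k,v in s.items()})
f=bot.grab_frame("side")
cv2.imwrite("pics/side2.png",cv2.resize(f["frame"][140:290,200:400],None,fx=4,fy=4,interpolation=cv2.INTER_CUBIC))
```

```text
{'clock': np.float64(2.05), 'qpos': array([-0.613,  0.544,  0.309,  2.145, -0.335,  0.498, -0.032]), 'qd': array([-0.014, -0.038,  0.012, -0.01 ,  0.003,  0.005,  0.   ]), 'joint_efforts': array([  0.719, -68.999,   7.365, -18.29 ,  -0.209,  -0.35 ,   0.181]), 'position': array([0.449, 0.115, 0.051]), 'tool_rot': array([-3.141,  0.   ,  1.588]), 'force': array([0.337, 0.197, 0.8  ]), 'moment': array([0.024, 0.002, 0.06 ]), 'grip_width': np.float64(0.0)}
```

View pics/side2.png

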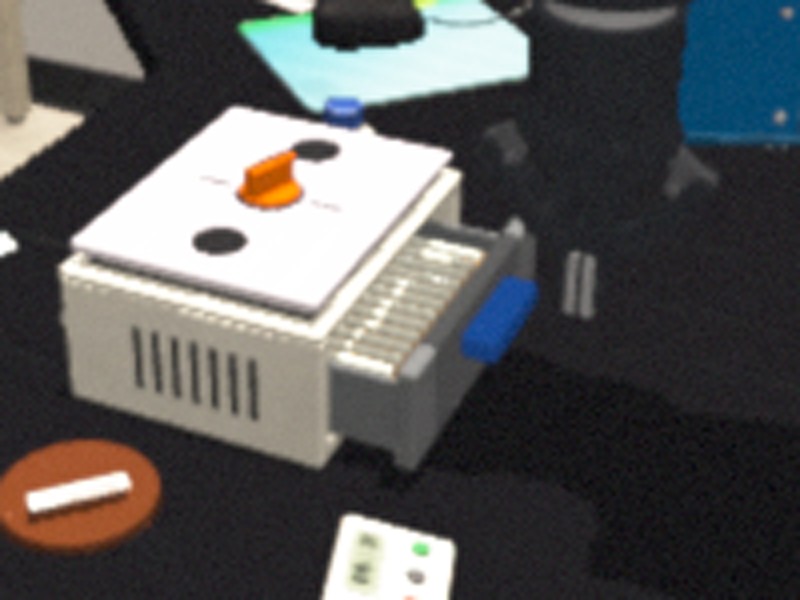

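The fingers, at about (580,285), stand in front of the blue pull. Tool +y is the unit's +x, so I push that way.

Request:
apply_moves:
  commands:
    - {"travel": [0, 0.01, 0.005], "twist": [0, 0, 0], "claw": 0}
    - {"travel": [0, 0.018, 0.005], "twist": [0, 0, 0], "claw": 0}
    - {"travel": [0, 0.024, 0.005], "twist": [0, 0, 0], "claw": 0}
    - {"travel": [0, 0.03, 0.005], "twist": [0, 0, 0], "claw": 0}
    - {"travel": [0, 0.036, 0.005], "twist": [0, 0, 0], "claw": 0}
    - {"travel": [0, 0.042, 0.005], "twist": [0, 0, 0], "claw": 0}
    - {"travel": [0, 0.048, 0.005], "twist": [0, 0, 0], "claw": 0}

```text
clock: 2.8
position: [0.4978, 0.1156, 0.0458]
tool_rot: [3.142, 0.0, 1.588]
force: [-0.1, -0.1, -0.4]
grip_width: -0.0001
```

Request:
apply_moves:
  commands:
    - {"travel": [0, 0.005, 0], "twist": [0, 0, 0], "claw": 0}
    - {"travel": [0, 0.008, 0], "twist": [0, 0, 0], "claw": 0}
    - {"travel": [0, 0.008, 0], "twist": [0, 0, 0], "claw": 0}

```text
clock: 3.1
position: [0.5056, 0.1158, 0.0457]
tool_rot: [3.141, 0.0, 1.588]
force: [-0.6, -0.2, 0.5]
grip_width: 0.0
```

Run:
```python
from h import *
import cv2
s=bot.observe();print({k:np.round(v,3) for k,v in s.items()})
f=bot.grab_frame("side")
cv2.imwrite("pics/side3.png",cv2.resize(f["frame"][140:290,200:400],None,fx=4,fy=4,interpolation=cv2.INTER_CUBIC))
```

```text
{'clock': np.float64(3.1), 'qpos': array([-0.565,  0.615,  0.308,  2.011, -0.333,  0.564, -0.009]), 'qd': array([-0.003, -0.006,  0.002,  0.013,  0.001, -0.007, -0.001]), 'joint_efforts': array([ 1.6600e-01, -8.2410e+01,  9.9310e+00, -2.2374e+01,  2.2000e-02,
        1.8800e-01,  2.8000e-02]), 'position': array([0.506, 0.116, 0.046]), 'tool_rot': array([3.141, 0.   , 1.588]), 'force': array([-0.594, -0.155,  0.476]), 'moment': array([-0.001,  0.034,  0.029]), 'grip_width': np.float64(0.0)}
```

View pics/side3.png

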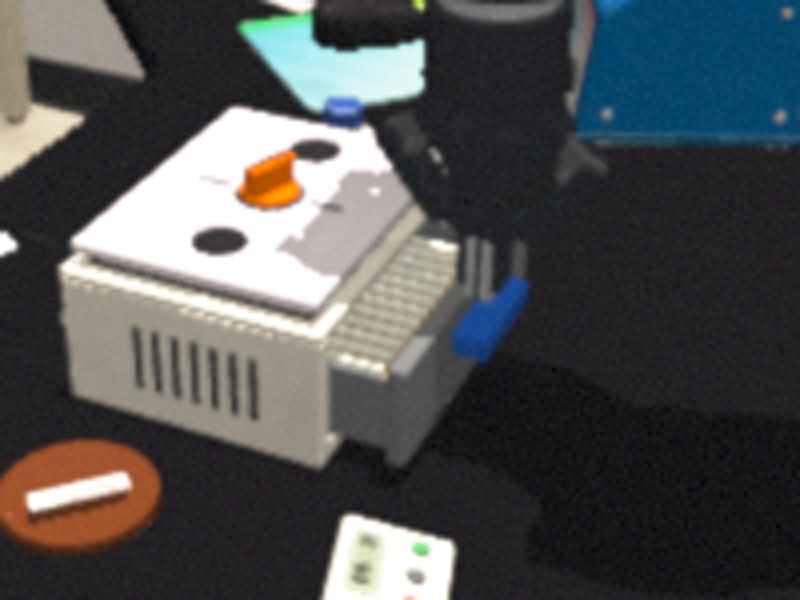

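Run:
```python
from h import *
import cv2
s=bot.observe();f=bot.grab_frame("side");g=bot.grab_frame("top")
p=s["position"]
for dz in (0,.02,.05): 
    u,v=prj(f,p+[0,0,dz]);print(dz,(u-200)*4,(v-140)*4)
im=f["frame"][170:240,290:350]
cv2.imwrite("pics/side3b.png",cv2.resize(im,None,fx=8,fy=8,interpolation=cv2.INTER_CUBIC))
im=g["frame"][200:300,250:400];cv2.imwrite("pics/top3.png",cv2.resize(im,None,fx=5,fy=5,interpolation=cv2.INTER_CUBIC))
```

```text
0 480.47401281029806 338.48945282476154
0.02 482.14645846701274 308.49685374447336
0.05 484.7283748234131 262.19437340650495
```

View pics/side3b.png

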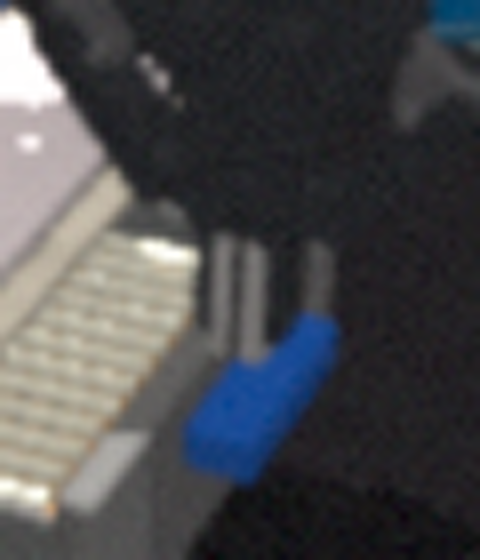

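View pics/top3.png

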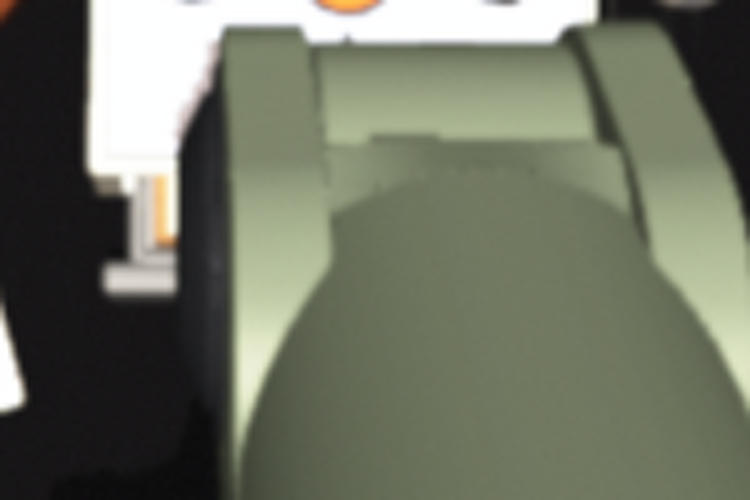

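Run:
```python
from h import *
f=bot.grab_frame("side")
S=lambda x,y:(290+(x+.5)/8-.5,170+(y+.5)/8-.5)
for n,c,z in [("near front top",(255,437),.068),("near front bot",(240,482),.052),("near rear top",(188,425),.068),("far front top",(338,325),.068),("finger stripe1",(255,355),.068),("stripe3",(318,310),.068)]:
    print(n,ray(f,*S(*c),z).round(4))
for x,y,z in [(.487,.1465,.068),(.495,.1465,.068),(.505,.1465,.068),(.495,.1465,.052),(.495,.077,.068)]:
    u,v=prj(f,(x,y,z));print((x,y,z),(u-290)*8,(v-170)*8)
```

```text
near front top [0.4922 0.1442 0.068 ]
near front bot [0.4959 0.1438 0.052 ]
near rear top [0.5105 0.1468 0.068 ]
far front top [0.492  0.0807 0.068 ]
finger stripe1 [0.5073 0.1059 0.068 ]
stripe3 [0.5    0.0756 0.068 ]
(0.487, 0.1465, 0.068) 266.44380381930114 442.6539300272682
(0.495, 0.1465, 0.068) 238.4668072823406 435.22004835845223
(0.505, 0.1465, 0.068) 203.7899025705815 426.0059068072867
(0.495, 0.1465, 0.052) 235.74921028539939 484.39080080382337
(0.495, 0.077, 0.068) 329.1571007565958 312.9090143139276
```

Run:
```python
from h import *
f=bot.grab_frame("side")
for z in (.0514,.06,.07,.1):
    u,v=prj(f,(.4494,.1146,z));print(z,(u-200)*4,(v-140)*4)
import cv2
im=cv2.imread("pics/side2.png")[150:450,400:700]
im=cv2.convertScaleAbs(im,alpha=3,beta=0);cv2.imwrite("pics/side2b.png",cv2.resize(im,None,fx=2,fy=2))
im=f["frame"][150:250,280:380];im=cv2.convertScaleAbs(im,alpha=3)
cv2.imwrite("pics/side3c.png",cv2.resize(im,None,fx=6,fy=6,interpolation=cv2.INTER_CUBIC))
```

```text
0.0514 577.6663334947252 354.34419157735465
0.06 578.8910816787957 341.24873066212785
0.07 580.3308294421618 325.8544146646309
0.1 584.7538004352004 278.56237167828453
```

View pics/side2b.png

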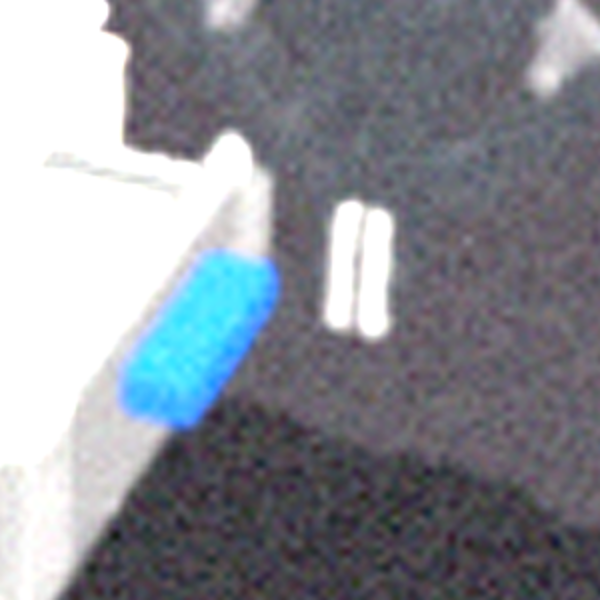

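View pics/side3c.png

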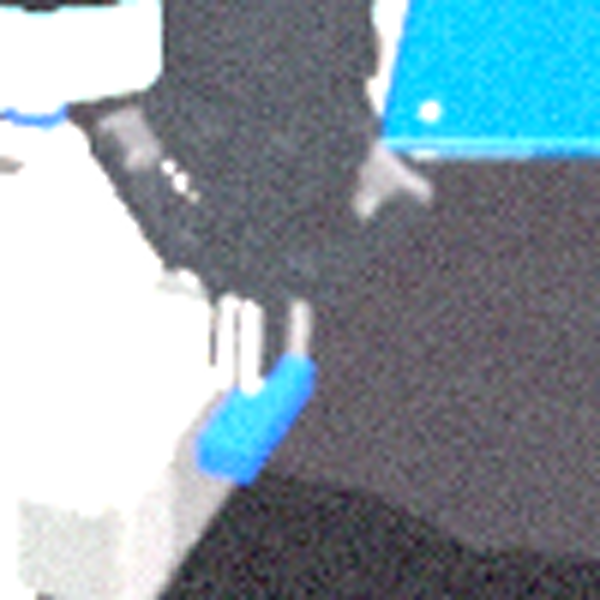

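Run:
```python
from h import *
f=bot.grab_frame("side")
P=f["pose"]
for c in [(570,314),(586,319),(576,250),(590,255)]:
    u=200+(c[0]+.5)/4-.5; v=140+(c[1]+.5)/4-.5
    d=P[:3,:3]@np.array([(u-f["cx"])/f["fx"],-(v-f["cy"])/f["fy"],-1]);o=P[:3,3]
    for y in(.1146,.1256): print(c,y,(o+d*(y-o[1])/d[1]).round(4))
```

```text
(570, 314) 0.1146 [0.4566 0.1146 0.0765]
(570, 314) 0.1256 [0.4534 0.1256 0.0838]
(586, 319) 0.1146 [0.4475 0.1146 0.0759]
(586, 319) 0.1256 [0.4445 0.1256 0.0833]
(576, 250) 0.1146 [0.4564 0.1146 0.1167]
(576, 250) 0.1256 [0.4532 0.1256 0.1234]
(590, 255) 0.1146 [0.4487 0.1146 0.1157]
(590, 255) 0.1256 [0.4456 0.1256 0.1224]
```

Request:
apply_moves:
  commands:
    - {"travel": [0, -0.01, 0], "twist": [0, 0, 0], "claw": 0}
    - {"travel": [0, -0.03, 0], "twist": [0, 0, 0], "claw": 0}
    - {"travel": [0, -0.05, 0], "twist": [0, 0, 0], "claw": 0}
    - {"travel": [0, -0.05, 0.01], "twist": [0, 0, 0], "claw": 0}
    - {"travel": [0, -0.05, 0.02], "twist": [0, 0, 0], "claw": 0}
    - {"travel": [0, -0.05, 0.02], "twist": [0, 0, 0], "claw": 0}

```text
clock: 4.0
position: [0.4551, 0.1148, 0.0246]
tool_rot: [-3.14, 0.001, 1.588]
force: [0.0, -0.0, 0.8]
grip_width: -0.0001
```

Run:
```python
from h import *
import cv2
s=bot.observe();print({k:np.round(s[k],3) for k in("clock","position","force")})
f=bot.grab_frame("side")
im=f["frame"][150:250,280:380];im=cv2.convertScaleAbs(im,alpha=3)
cv2.imwrite("pics/side4.png",cv2.resize(im,None,fx=6,fy=6,interpolation=cv2.INTER_CUBIC))
u,v=prj(f,s["position"]);print((u-280)*6,(v-150)*6)
```

```text
{'clock': np.float64(4.0), 'position': array([0.455, 0.115, 0.025]), 'force': array([ 0.045, -0.049,  0.831])}
366.0535808968518 527.6474180917883
```

View pics/side4.png

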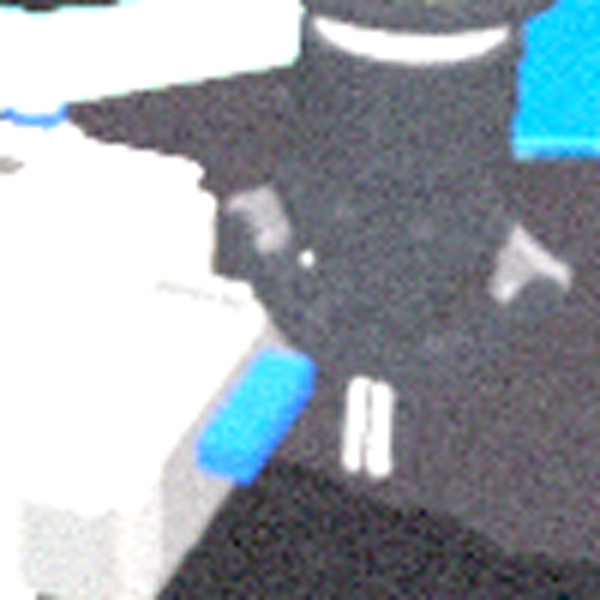

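The pads' tips show at about (365,470), while the reported TCP projects to (366,528). So the real tips sit about 25 mm above the reported TCP, and the earlier push slid over the pull and pressed on the drawer front. Now that I've lowered the tool, the tips face the pull. Next push, in small steps.

Request:
apply_moves:
  commands:
    - {"travel": [0, 0.012, 0], "twist": [0, 0, 0], "claw": 0}
    - {"travel": [0, 0.02, 0], "twist": [0, 0, 0], "claw": 0}
    - {"travel": [0, 0.025, 0], "twist": [0, 0, 0], "claw": 0}
    - {"travel": [0, 0.03, 0], "twist": [0, 0, 0], "claw": 0}
    - {"travel": [0, 0.035, 0], "twist": [0, 0, 0], "claw": 0}
    - {"travel": [0, 0.038, 0], "twist": [0, 0, 0], "claw": 0}
    - {"travel": [0, 0.038, 0], "twist": [0, 0, 0], "claw": 0}

```text
clock: 4.75
position: [0.4938, 0.1156, 0.0258]
tool_rot: [3.141, 0.0, 1.588]
force: [-1.3, -0.3, -0.4]
grip_width: -0.0
```

Run:
```python
from h import *
import cv2
s=bot.observe();print({k:np.round(s[k],3) for k in("clock","position","force")})
f=bot.grab_frame("side")
im=f["frame"][150:250,260:360];im=cv2.convertScaleAbs(im,alpha=1.5)
cv2.imwrite("pics/side5.png",cv2.resize(im,None,fx=6,fy=6,interpolation=cv2.INTER_CUBIC))
```

```text
{'clock': np.float64(4.75), 'position': array([0.494, 0.116, 0.026]), 'force': array([-1.268, -0.263, -0.366])}
```

View pics/side5.png

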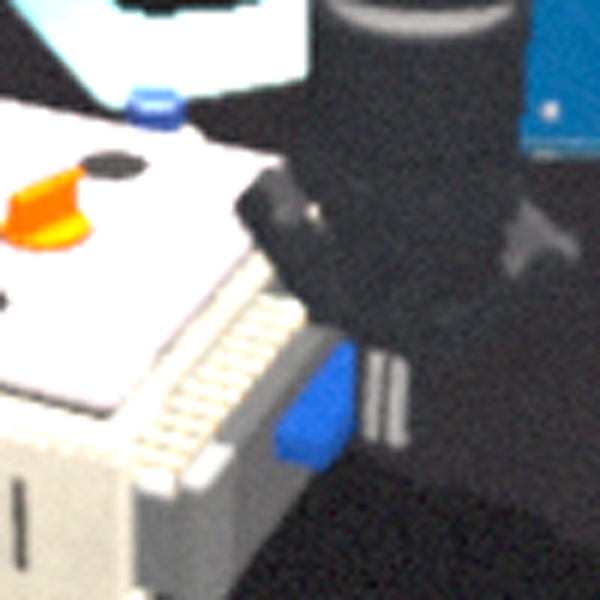

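The fingers, with pads at about (385,400), now stand against the front of the pull. I continue.

Request:
apply_moves:
  commands:
    - {"travel": [0, 0.004, 0], "twist": [0, 0, 0], "claw": 0}
    - {"travel": [0, 0.008, 0], "twist": [0, 0, 0], "claw": 0}
    - {"travel": [0, 0.012, 0], "twist": [0, 0, 0], "claw": 0}
    - {"travel": [0, 0.015, 0], "twist": [0, 0, 0], "claw": 0}
    - {"travel": [0, 0.015, 0], "twist": [0, 0, 0], "claw": 0}

```text
clock: 5.3
position: [0.509, 0.1159, 0.0258]
tool_rot: [3.141, -0.0, 1.588]
force: [-0.1, -0.5, -0.9]
grip_width: 0.0
```

Request:
apply_moves:
  commands:
    - {"travel": [0, 0.002, 0], "twist": [0, 0, 0], "claw": 0}
    - {"travel": [0, 0.004, 0], "twist": [0, 0, 0], "claw": 0}
    - {"travel": [0, 0.005, 0], "twist": [0, 0, 0], "claw": 0}
    - {"travel": [0, 0.005, 0], "twist": [0, 0, 0], "claw": 0}

```text
clock: 5.7
position: [0.5113, 0.1159, 0.0255]
tool_rot: [-3.138, 0.0, 1.589]
force: [-12.3, 0.0, 9.1]
grip_width: 0.0001
```

Run:
```python
from h import *
import cv2
s=bot.observe();print({k:np.round(s[k],3) for k in("clock","position","force")})
f=bot.grab_frame("side")
im=f["frame"][150:250,260:360];im=cv2.convertScaleAbs(im,alpha=1.5)
cv2.imwrite("pics/side6.png",cv2.resize(im,None,fx=6,fy=6,interpolation=cv2.INTER_CUBIC))
```

```text
{'clock': np.float64(5.7), 'position': array([0.511, 0.116, 0.026]), 'force': array([-1.2313e+01,  1.1000e-02,  9.0820e+00])}
```

View pics/side6.png

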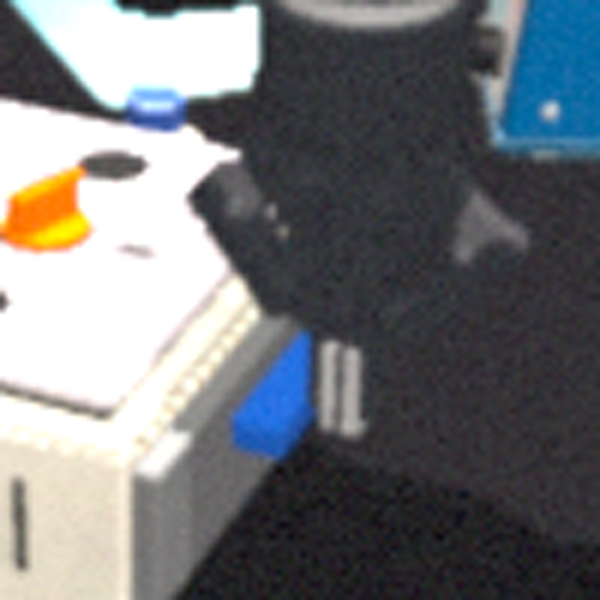

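The drawer is nearly shut, with about 10 mm left at the lip. The wrist also feels 9 N upward, so the gripper knuckle at about (215,190) is touching the unit's front edge. I back off and tilt the tool 20° so the body leans away, then push with the tips.

Request:
apply_moves:
  commands:
    - {"travel": [0, -0.015, 0], "twist": [0, 0, 0], "claw": 0}
    - {"travel": [0, -0.015, -0.003], "twist": [-7, 0, 0], "claw": 0}
    - {"travel": [0, -0.015, -0.005], "twist": [-14, 0, 0], "claw": 0}
    - {"travel": [0, -0.012, -0.005], "twist": [-20, 0, 0], "claw": 0}
    - {"travel": [0, -0.005, -0.005], "twist": [-20, 0, 0], "claw": 0}
    - {"travel": [0, 0.001, -0.005], "twist": [-20, 0, 0], "claw": 0}
    - {"travel": [0, 0.004, -0.005], "twist": [-20, 0, 0], "claw": 0}
    - {"travel": [0, 0.004, -0.005], "twist": [-20, 0, 0], "claw": 0}

```text
clock: 6.55
position: [0.5251, 0.1199, 0.0464]
tool_rot: [2.82, 0.008, 1.588]
force: [-0.0, 0.3, -1.1]
grip_width: -0.0001
```

Run:
```python
from h import *
import cv2
s=bot.observe();print({k:np.round(s[k],3) for k in("clock","position","tool_rot","force")})
f=bot.grab_frame("side")
im=f["frame"][150:250,260:360];im=cv2.convertScaleAbs(im,alpha=1.5)
cv2.imwrite("pics/side7.png",cv2.resize(im,None,fx=6,fy=6,interpolation=cv2.INTER_CUBIC))
```

```text
{'clock': np.float64(6.55), 'position': array([0.525, 0.12 , 0.046]), 'tool_rot': array([2.82 , 0.008, 1.588]), 'force': array([-0.049,  0.348, -1.145])}
```

View pics/side7.png

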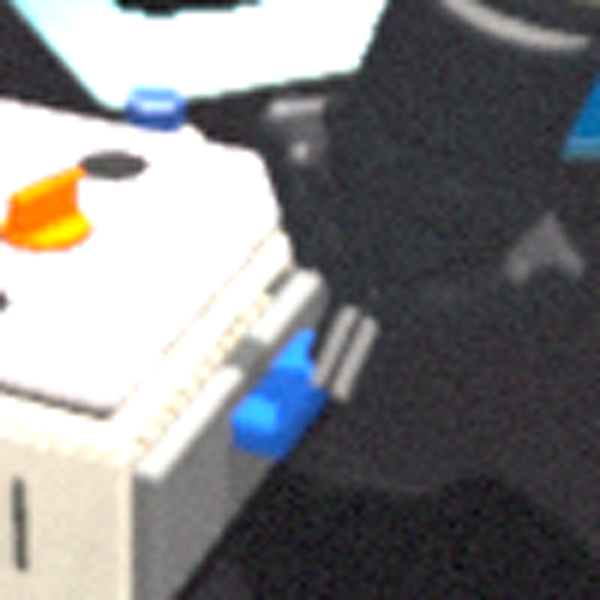

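Run:
```python
from h import *
s=bot.observe();print({k:np.round(s[k],3) for k in("qpos","qd")})
```

```text
{'qpos': array([-0.811,  0.608,  0.514,  2.247, -1.263,  0.162,  0.831]), 'qd': array([ 0.016, -0.001, -0.012,  0.001, -0.009,  0.003, -0.025])}
```

Request:
apply_moves:
  commands:
    - {"travel": [0, -0.014, -0.005], "twist": [0, 0, 0], "claw": 0}
    - {"travel": [0, -0.028, -0.01], "twist": [7, 0, 0], "claw": 0}
    - {"travel": [0, -0.038, -0.014], "twist": [14, 0, 0], "claw": 0}
    - {"travel": [0, -0.042, -0.015], "twist": [20, 0, 0], "claw": 0}
    - {"travel": [0, -0.042, -0.015], "twist": [20, 0, 0], "claw": 0}
    - {"travel": [0, -0.042, -0.015], "twist": [20, 0, 0], "claw": 0}

```text
clock: 7.2
position: [0.4805, 0.1186, 0.0468]
tool_rot: [-3.116, 0.008, 1.584]
force: [0.3, -0.1, 0.9]
grip_width: 0.0002
```

Run:
```python
from h import *
s=bot.observe();print({k:np.round(s[k],3) for k in("clock","position","tool_rot","force","qpos")})
```

```text
{'clock': np.float64(7.2), 'position': array([0.481, 0.119, 0.047]), 'tool_rot': array([-3.116,  0.008,  1.584]), 'force': array([ 0.296, -0.134,  0.905]), 'qpos': array([-0.959,  0.792,  0.879,  2.063, -0.906,  0.767,  0.519])}
```

Request:
apply_moves:
  commands:
    - {"travel": [0, -0.012, 0], "twist": [-1.5, 0, 0], "claw": 0}
    - {"travel": [0, -0.012, 0], "twist": [-1.5, 0, 0], "claw": 0}

```text
clock: 7.4
position: [0.4662, 0.1186, 0.0475]
tool_rot: [-3.142, 0.006, 1.584]
force: [-0.7, 0.7, 0.5]
grip_width: -0.0003
```

Request:
apply_moves:
  commands:
    - {"travel": [0, 0, 0], "twist": [0, 0, 8.5], "claw": 0}
    - {"travel": [0, 0, 0], "twist": [0, 0, 17], "claw": 0}
    - {"travel": [0, 0, 0], "twist": [0, 0, 25], "claw": 0}
    - {"travel": [0, 0, 0], "twist": [0, 0, 33], "claw": 0}
    - {"travel": [0, 0, 0], "twist": [0, 0, 41], "claw": 0}
    - {"travel": [0, 0, 0], "twist": [0, 0, 49], "claw": 0}
    - {"travel": [0, 0, 0], "twist": [0, 0, 57], "claw": 0}
    - {"travel": [0, 0, 0], "twist": [0, 0, 65], "claw": 0}
    - {"travel": [0, 0, 0.008], "twist": [0, 0, 73], "claw": 0}
    - {"travel": [0, 0, 0.016], "twist": [0, 0, 81], "claw": 0}

```text
clock: 8.4
position: [0.4682, 0.1185, 0.0313]
tool_rot: [3.135, 0.001, 0.165]
force: [-0.9, -0.1, -0.1]
grip_width: 0.0001
```

Request:
apply_moves:
  commands:
    - {"travel": [0, 0, 0], "twist": [0, 0, 8.5], "claw": 0}
    - {"travel": [0, 0, 0], "twist": [0, 0, 8.5], "claw": 0}
    - {"travel": [0, 0, 0], "twist": [0, 0, 8.5], "claw": 0}

```text
clock: 8.7
position: [0.4682, 0.1185, 0.0317]
tool_rot: [3.134, 0.001, 0.027]
force: [-0.1, 0.1, -0.5]
grip_width: -0.0001
```

Run:
```python
from h import *
s=bot.observe();print({k:np.round(s[k],3) for k in("clock","position","tool_rot","force","qpos")})
```

```text
{'clock': np.float64(8.7), 'position': array([0.468, 0.119, 0.032]), 'tool_rot': array([3.134e+00, 1.000e-03, 2.700e-02]), 'force': array([-0.141,  0.127, -0.536]), 'qpos': array([-1.096,  0.996,  1.136,  2.125, -1.216,  0.939, -0.763])}
```

Request:
apply_moves:
  commands:
    - {"travel": [0.015, 0, 0], "twist": [0, 0, 0], "claw": 0}
    - {"travel": [0.03, 0, 0], "twist": [0, 0, 0], "claw": 0}
    - {"travel": [0.04, 0, 0], "twist": [0, 0, 0], "claw": 0}
    - {"travel": [0.044, 0, 0], "twist": [0, 0, 0], "claw": 0}
    - {"travel": [0.044, 0, 0], "twist": [0, 0, 0], "claw": 0}

```text
clock: 9.2
position: [0.5124, 0.1195, 0.0316]
tool_rot: [3.134, 0.002, 0.025]
force: [0.1, -0.5, 0.1]
grip_width: -0.0001
```

Run:
```python
from h import *
import cv2
s=bot.observe();print({k:np.round(s[k],3) for k in("clock","position","tool_rot","force","qpos")})
f=bot.grab_frame("side")
im=f["frame"][150:250,260:360];im=cv2.convertScaleAbs(im,alpha=1.5)
cv2.imwrite("pics/side8.png",cv2.resize(im,None,fx=6,fy=6,interpolation=cv2.INTER_CUBIC))
```

```text
{'clock': np.float64(9.2), 'position': array([0.512, 0.119, 0.032]), 'tool_rot': array([3.134e+00, 2.000e-03, 2.500e-02]), 'force': array([ 0.068, -0.519,  0.112]), 'qpos': array([-1.041,  1.032,  1.132,  2.015, -1.187,  0.985, -0.813])}
```

View pics/side8.png

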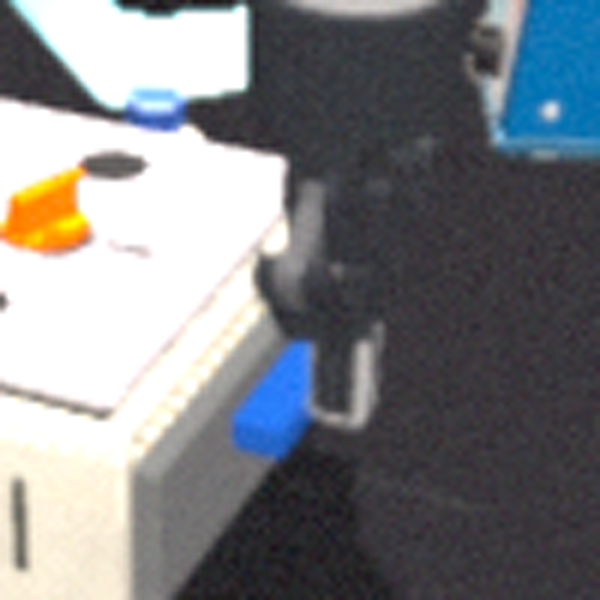

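The fingertip at about (335,415) meets the pull's face, and nothing touches the unit's edge. Slow push:

Request:
apply_moves:
  commands:
    - {"travel": [0.003, 0, 0], "twist": [0, 0, 0], "claw": 0}
    - {"travel": [0.005, 0, 0], "twist": [0, 0, 0], "claw": 0}
    - {"travel": [0.007, 0, 0], "twist": [0, 0, 0], "claw": 0}
    - {"travel": [0.007, 0, 0], "twist": [0, 0, 0], "claw": 0}

```text
clock: 9.65
position: [0.5136, 0.1197, 0.0309]
tool_rot: [3.136, 0.012, 0.023]
force: [-36.8, 0.8, 25.4]
grip_width: -0.0003
```

Request:
apply_moves:
  commands:
    - {"travel": [0.002, 0, 0], "twist": [0, 0, 0], "claw": 0}
    - {"travel": [0.004, 0, 0], "twist": [0, 0, 0], "claw": 0}
    - {"travel": [0.004, 0, 0], "twist": [0, 0, 0], "claw": 0}

```text
clock: 9.95
position: [0.5138, 0.1197, 0.0306]
tool_rot: [3.137, 0.019, 0.023]
force: [-63.6, 2.0, 44.8]
grip_width: -0.0004
```

Run:
```python
from h import *
import cv2
s=bot.observe();print({k:np.round(s[k],3) for k in("clock","position","tool_rot","force","qpos")})
f=bot.grab_frame("side")
im=f["frame"][150:250,260:360];im=cv2.convertScaleAbs(im,alpha=1.5)
cv2.imwrite("pics/side9.png",cv2.resize(im,None,fx=6,fy=6,interpolation=cv2.INTER_CUBIC))
```

```text
{'clock': np.float64(9.95), 'position': array([0.514, 0.12 , 0.031]), 'tool_rot': array([3.137, 0.019, 0.023]), 'force': array([-63.576,   1.972,  44.78 ]), 'qpos': array([-1.03 ,  1.04 ,  1.13 ,  1.996, -1.174,  1.007, -0.826])}
```

View pics/side9.png

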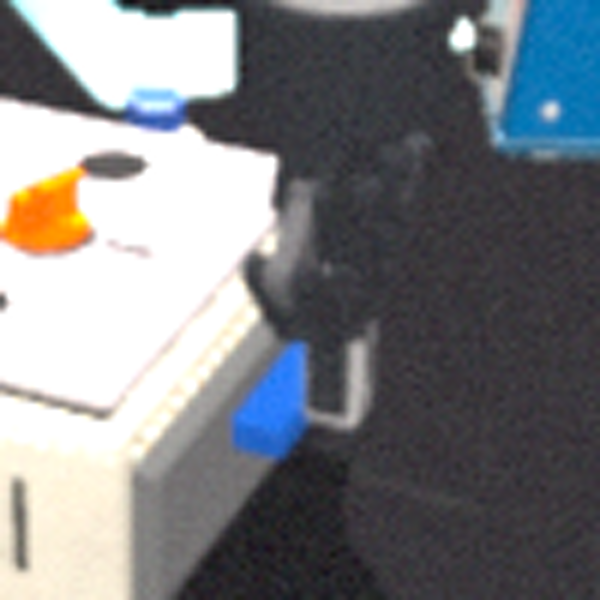

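Request:
apply_moves:
  commands:
    - {"travel": [-0.02, 0, 0], "twist": [0, 0, 0], "claw": 0}
    - {"travel": [-0.06, 0, -0.03], "twist": [0, 0, 0], "claw": 0}
    - {"travel": [-0.06, 0, -0.07], "twist": [0, 0, 0], "claw": 0}
    - {"travel": [-0.06, 0, -0.07], "twist": [0, 0, 0], "claw": 0}

```text
clock: 10.4
position: [0.4638, 0.1195, 0.1049]
tool_rot: [3.136, -0.001, 0.024]
force: [0.4, -0.0, -0.9]
grip_width: 0.0003
```

Run:
```python
from h import *
import cv2
s=bot.observe();print({k:np.round(s[k],3) for k in("clock","position","tool_rot","force","qpos")})
f=bot.grab_frame("side")
im=f["frame"][150:250,240:340];im=cv2.convertScaleAbs(im,alpha=1.5)
cv2.imwrite("pics/side10.png",cv2.resize(im,None,fx=6,fy=6,interpolation=cv2.INTER_CUBIC))
```

```text
{'clock': np.float64(10.4), 'position': array([0.464, 0.119, 0.105]), 'tool_rot': array([ 3.136e+00, -1.000e-03,  2.400e-02]), 'force': array([ 0.449, -0.015, -0.912]), 'qpos': array([-1.172,  0.902,  1.278,  2.099, -1.055,  1.033, -0.867])}
```

View pics/side10.png

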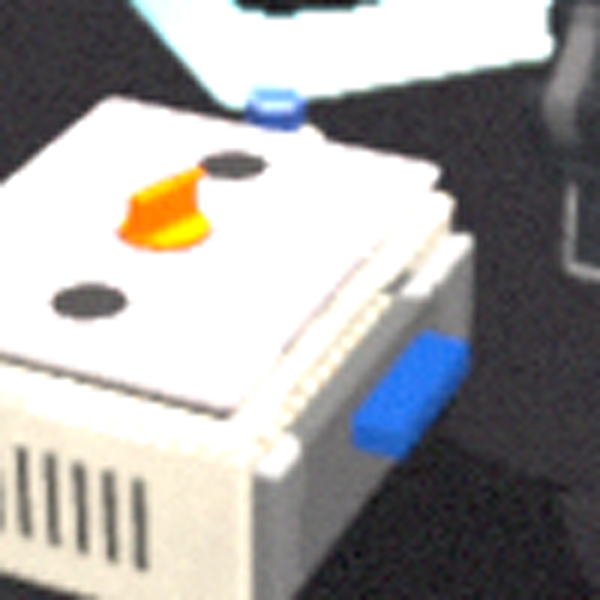

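Run:
```python
from h import *
import cv2
f=bot.grab_frame("side");g=bot.grab_frame("top")
S=lambda x,y:(240+(x+.5)/6-.5,150+(y+.5)/6-.5)
for n,c,z in [("near front top",(408,428),.068),("near front bot",(397,458),.052),("far front top",(468,350),.068),("near rear top",(360,408),.068),("panel near top front",(280,475),.086),("panel near top back",(258,468),.086),("frame corner front",(250,440),.09)]:
    print(n,ray(f,*S(*c),z).round(4))
im=f["frame"][170:240,270:340];cv2.imwrite("pics/side10b.png",cv2.resize(im,None,fx=8,fy=8,interpolation=cv2.INTER_CUBIC))
im=g["frame"][210:290,250:390];cv2.imwrite("pics/top10.png",cv2.resize(im,None,fx=5,fy=5,interpolation=cv2.INTER_CUBIC))
```

```text
near front top [0.5238 0.1456 0.068 ]
near front bot [0.5287 0.1433 0.052 ]
far front top [0.5246 0.0858 0.068 ]
near rear top [0.5449 0.1412 0.068 ]
panel near top front [0.5409 0.2167 0.086 ]
panel near top back [0.5495 0.2163 0.086 ]
frame corner front [0.5569 0.2075 0.09  ]
```

View pics/side10b.png

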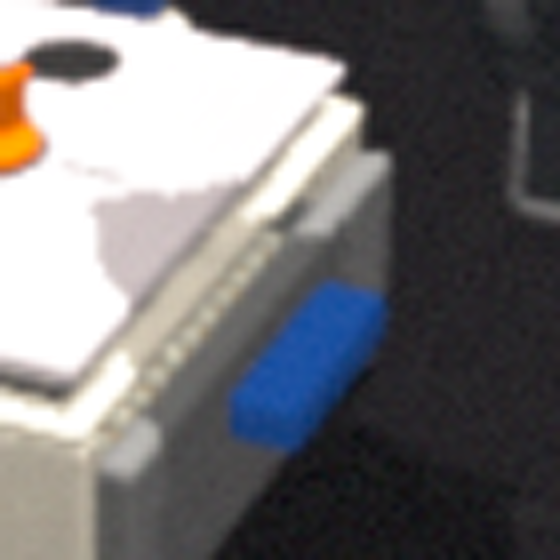

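View pics/top10.png

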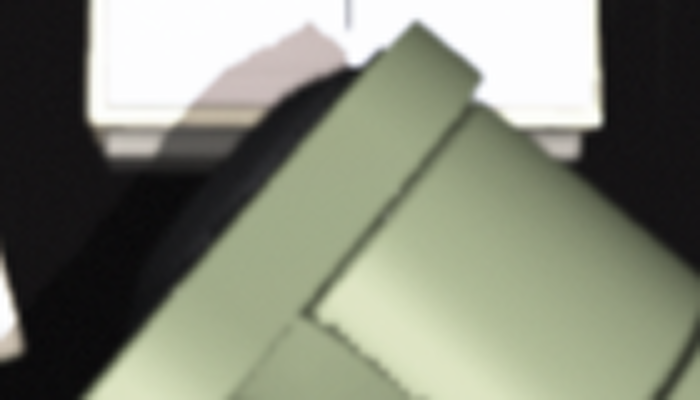

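```bash
python3 - <<'E'
from h import *
f=bot.grab_frame("side");P=f["pose"];o=P[:3,3]
for c in [(245,262),(255,300),(275,335),(272,200)]:
    u=260+(c[0]+.5)/6-.5; v=150+(c[1]+.5)/6-.5
    d=P[:3,:3]@np.array([(u-f["cx"])/f["fx"],-(v-f["cy"])/f["fy"],-1])
    for y in(.12,.14,.16,.18): print(c,(o+d*(y-o[1])/d[1]).round(4))
E
python3 - <<'E'
import cv2
im=cv2.imread("pics/side9.png");im=cv2.convertScaleAbs(im,alpha=2)
cv2.imwrite("pics/side9b.png",im)
E
```

```text
(245, 262) [0.5535 0.12   0.1167]
(245, 262) [0.5448 0.14   0.129 ]
(245, 262) [0.5361 0.16   0.1413]
(245, 262) [0.5275 0.18   0.1536]
(255, 300) [0.5491 0.12   0.1018]
(255, 300) [0.5406 0.14   0.1145]
(255, 300) [0.532  0.16   0.1272]
(255, 300) [0.5235 0.18   0.1399]
(275, 335) [0.5407 0.12   0.089 ]
(275, 335) [0.5324 0.14   0.102 ]
(275, 335) [0.5241 0.16   0.1151]
(275, 335) [0.5158 0.18   0.1282]
(272, 200) [0.5436 0.12   0.1446]
(272, 200) [0.5352 0.14   0.1561]
(272, 200) [0.5268 0.16   0.1676]
(272, 200) [0.5184 0.18   0.1791]
```

View pics/side9b.png

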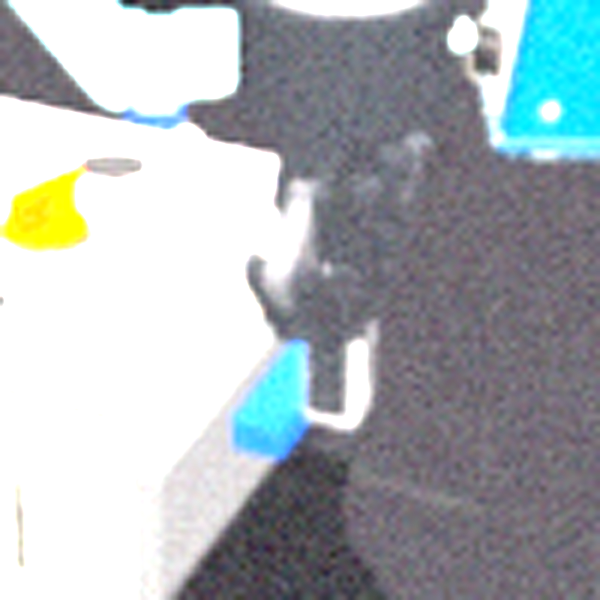

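Measured pull face: x ≈ 0.5245, so the drawer is still about 10 mm open, right at the roller. Both stalls came with an upward force, so I suspect the palm is too low at the panel edge. I'll push higher, on the drawer front just above the pull, with the palm clear, and watch force and moment in gentle steps.

Request:
apply_moves:
  commands:
    - {"travel": [0, 0, 0.03], "twist": [0, 0, 0], "claw": 0}
    - {"travel": [0.02, 0, 0.057], "twist": [0, 0, 0], "claw": 0}
    - {"travel": [0.05, 0, 0.057], "twist": [0, 0, 0], "claw": 0}
    - {"travel": [0.066, 0, 0.057], "twist": [0, 0, 0], "claw": 0}
    - {"travel": [0.07, 0, 0.057], "twist": [0, 0, 0], "claw": 0}
    - {"travel": [0.072, 0, 0.057], "twist": [0, 0, 0], "claw": 0}
    - {"travel": [0.072, 0, 0.057], "twist": [0, 0, 0], "claw": 0}

```text
clock: 11.3
position: [0.5346, 0.1202, 0.0442]
tool_rot: [3.134, 0.003, 0.023]
force: [0.1, -0.7, -0.8]
grip_width: 0.0001
```

Run:
```python
from h import *
import cv2
s=bot.observe();print({k:np.round(s[k],3) for k in("clock","position","tool_rot","force","moment","qpos")})
f=bot.grab_frame("side")
im=f["frame"][150:250,240:340];im=cv2.convertScaleAbs(im,alpha=1.5)
cv2.imwrite("pics/side11.png",cv2.resize(im,None,fx=6,fy=6,interpolation=cv2.INTER_CUBIC))
```

```text
{'clock': np.float64(11.3), 'position': array([0.535, 0.12 , 0.044]), 'tool_rot': array([3.134e+00, 3.000e-03, 2.300e-02]), 'force': array([ 0.11 , -0.73 , -0.833]), 'moment': array([ 0.045, -0.058,  0.015]), 'qpos': array([-1.019,  1.028,  1.14 ,  1.953, -1.143,  1.016, -0.86 ])}
```

View pics/side11.png

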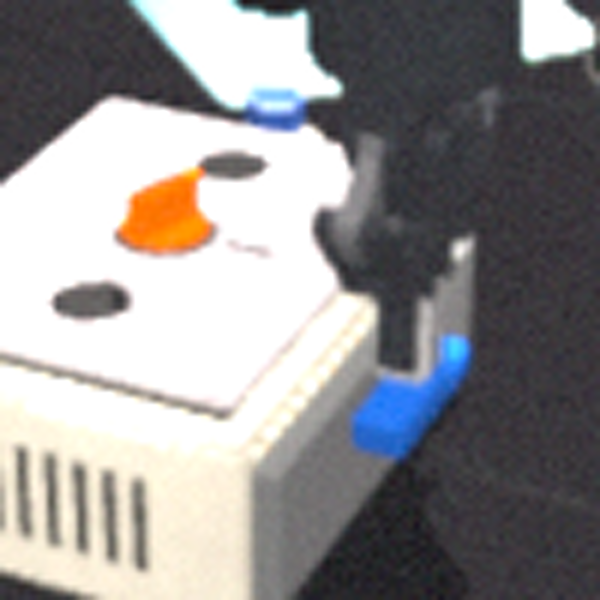

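The palm clears at this height and no force is felt. The tip at about (400,375) sits just above the pull, in front of the drawer face. I continue gently.

Request:
apply_moves:
  commands:
    - {"travel": [0.002, 0, -0.002], "twist": [0, 0, 0], "claw": 0}
    - {"travel": [0.004, 0, -0.002], "twist": [0, 0, 0], "claw": 0}
    - {"travel": [0.004, 0, -0.002], "twist": [0, 0, 0], "claw": 0}

```text
clock: 11.65
position: [0.538, 0.1206, 0.0465]
tool_rot: [3.135, 0.004, 0.024]
force: [-8.8, 1.7, 7.3]
grip_width: 0.0004
```

Run:
```python
from h import *
s=bot.observe();print({k:np.round(s[k],3) for k in("clock","position","tool_rot","force","moment")})
```

```text
{'clock': np.float64(11.65), 'position': array([0.538, 0.121, 0.047]), 'tool_rot': array([3.135, 0.004, 0.024]), 'force': array([-8.777,  1.666,  7.318]), 'moment': array([0.169, 2.024, 0.021])}
```

The moment fits contact at the fingertips. In the top view the drawer front now lies right against the frame rim, where there were 20 px between them at the start, and 60 N did not move it. So the drawer had already snapped home. I retreat upward, check the drawer, and go above the fastener with the jaws across the wing.

Request:
apply_moves:
  commands:
    - {"travel": [-0.02, 0, 0], "twist": [0, 0, 0], "claw": 0}
    - {"travel": [-0.05, 0, -0.03], "twist": [0, 0, 0], "claw": 0}
    - {"travel": [-0.05, 0, -0.07], "twist": [0, 0, 0], "claw": 0.05}
    - {"travel": [-0.05, 0, -0.12], "twist": [0, 0, -8], "claw": 0.05}
    - {"travel": [-0.05, 0, -0.12], "twist": [0, 0, -16], "claw": 0.05}
    - {"travel": [-0.05, 0, -0.12], "twist": [0, 0, -24], "claw": 0.05}
    - {"travel": [-0.05, 0, -0.12], "twist": [0, 0, -32], "claw": 0.05}
    - {"travel": [-0.05, 0, -0.12], "twist": [0, 0, -40], "claw": 0.05}

```text
clock: 12.45
position: [0.4894, 0.1204, 0.1668]
tool_rot: [3.137, 0.006, 0.728]
force: [-0.5, -0.2, 0.4]
grip_width: 0.0503
```

Run:
```python
from h import *
import cv2
s=bot.observe();print({k:np.round(s[k],3) for k in("clock","position","tool_rot","force","moment","grip_width","qpos")})
f=bot.grab_frame("side");g=bot.grab_frame("top")
im=f["frame"][160:240,230:340];cv2.imwrite("pics/side12.png",cv2.resize(im,None,fx=7,fy=7,interpolation=cv2.INTER_CUBIC))
cv2.imwrite("pics/top12.png",g["frame"])
```

```text
{'clock': np.float64(12.45), 'position': array([0.489, 0.12 , 0.167]), 'tool_rot': array([3.137, 0.006, 0.728]), 'force': array([-0.53 , -0.164,  0.442]), 'moment': array([-0.033,  0.022,  0.059]), 'grip_width': np.float64(0.05), 'qpos': array([-1.145,  0.721,  1.21 ,  1.982, -0.796,  1.029, -0.397])}
```

View pics/side12.png

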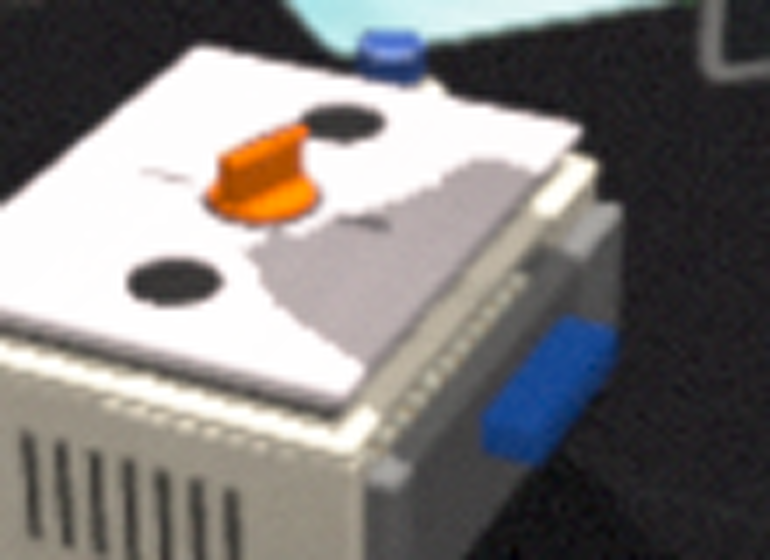

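View pics/top12.png

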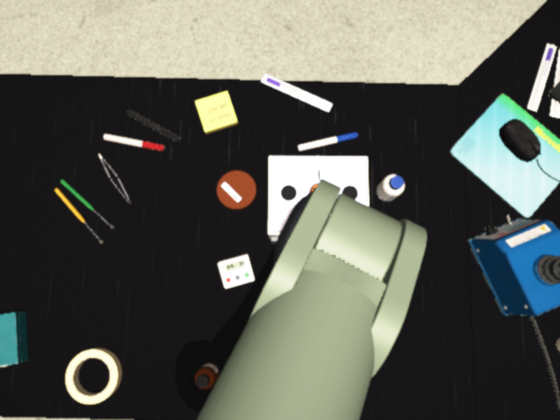

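The drawer front (near end at about (370,490)) is flush with the frame, and nothing else has moved. Next, over the fastener.

Request:
apply_moves:
  commands:
    - {"travel": [0.03, 0.029, 0], "twist": [0, 0, -8], "claw": 0.05}
    - {"travel": [0.06, 0.058, 0], "twist": [0, 0, -16], "claw": 0.05}
    - {"travel": [0.09, 0.087, 0], "twist": [0, 0, -24], "claw": 0.05}
    - {"travel": [0.109, 0.105, 0], "twist": [0, 0, -33], "claw": 0.05}
    - {"travel": [0.109, 0.105, 0.02], "twist": [0, 0, -33], "claw": 0.05}
    - {"travel": [0.109, 0.105, 0.04], "twist": [0, 0, -33], "claw": 0.05}
    - {"travel": [0.109, 0.105, 0.04], "twist": [0, 0, -33], "claw": 0.05}

```text
clock: 13.25
position: [0.6393, 0.1128, 0.1239]
tool_rot: [-3.138, 0.01, 1.293]
force: [-0.9, 0.2, 0.5]
grip_width: 0.0504
```

Run:
```python
from h import *
import cv2
s=bot.observe();print({k:np.round(s[k],3) for k in("clock","position","tool_rot","force","grip_width","qpos")})
f=bot.grab_frame("side")
im=f["frame"][130:230,220:340];cv2.imwrite("pics/side13.png",cv2.resize(im,None,fx=6,fy=6,interpolation=cv2.INTER_CUBIC))
u,v=prj(f,s["position"]);print((u-220)*6,(v-130)*6)
```

```text
{'clock': np.float64(13.25), 'position': array([0.639, 0.113, 0.124]), 'tool_rot': array([-3.138,  0.01 ,  1.293]), 'force': array([-0.947,  0.15 ,  0.473]), 'grip_width': np.float64(0.05), 'qpos': array([-0.796,  0.855,  0.915,  1.624, -0.747,  1.056,  0.065])}
284.60550234906907 305.8763826669493
```

View pics/side13.png

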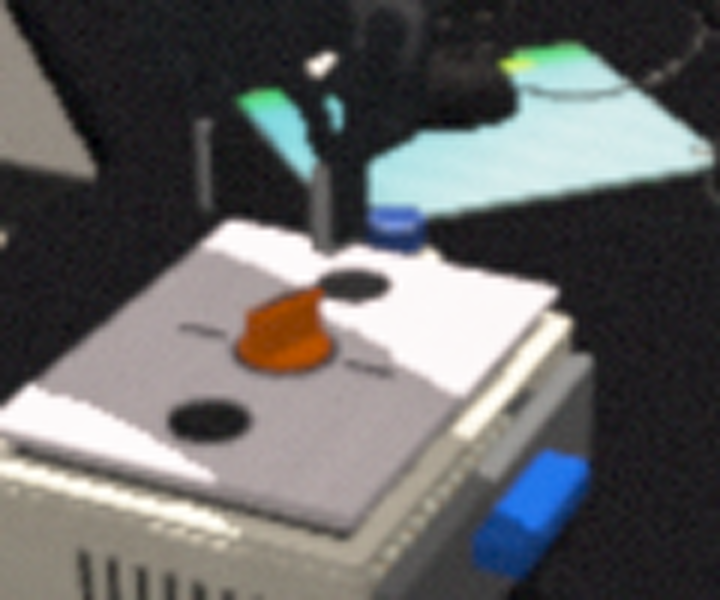

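Run:
```python
import cv2,numpy as np
a=cv2.imread("pics/side0.png")[172:196,254:282];b=cv2.imread("pics/top0.png")[180:206,304:334]
a=cv2.resize(a,(392,336),interpolation=cv2.INTER_CUBIC);b=cv2.resize(b,(390,338),interpolation=cv2.INTER_CUBIC)
c=np.zeros((340,790,3),np.uint8);c[:336,:392]=a;c[:338,400:]=b;cv2.imwrite("pics/wing.png",c)
```

```text
(no output)
```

View pics/wing.png

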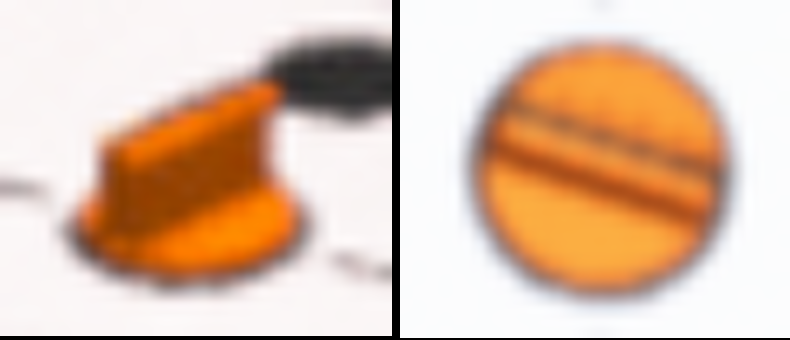

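The wing runs at about 72° in the world, from the slot line (512,108)–(722,178) in the enlarged crop. The jaws, with pads at (205,165) and (322,210), straddle it. I descend with a small correction.

Request:
apply_moves:
  commands:
    - {"travel": [0.002, 0.001, 0.01], "twist": [0, 0, 2], "claw": 0.05}
    - {"travel": [0.002, 0.001, 0.02], "twist": [0, 0, 2], "claw": 0.05}
    - {"travel": [0.002, 0.001, 0.03], "twist": [0, 0, 2], "claw": 0.05}
    - {"travel": [0.002, 0.001, 0.034], "twist": [0, 0, 2], "claw": 0.05}
    - {"travel": [0.002, 0.001, 0.034], "twist": [0, 0, 2], "claw": 0.05}
    - {"travel": [0.002, 0.001, 0.034], "twist": [0, 0, 2], "claw": 0.05}
  force: 30

```text
clock: 13.9
position: [0.6422, 0.1143, 0.0926]
tool_rot: [3.141, 0.008, 1.263]
force: [0.0, -0.3, 0.1]
grip_width: 0.0498
```

Run:
```python
from h import *
import cv2
s=bot.observe();print({k:np.round(s[k],3) for k in("clock","position","tool_rot","force","grip_width","qpos")})
f=bot.grab_frame("side")
im=f["frame"][150:220,220:330];cv2.imwrite("pics/side14.png",cv2.resize(im,None,fx=7,fy=7,interpolation=cv2.INTER_CUBIC))
```

```text
{'clock': np.float64(13.9), 'position': array([0.642, 0.114, 0.093]), 'tool_rot': array([3.141, 0.008, 1.263]), 'force': array([ 0.017, -0.305,  0.146]), 'grip_width': np.float64(0.05), 'qpos': array([-0.784,  0.894,  0.89 ,  1.639, -0.788,  1.009,  0.06 ])}
```

View pics/side14.png

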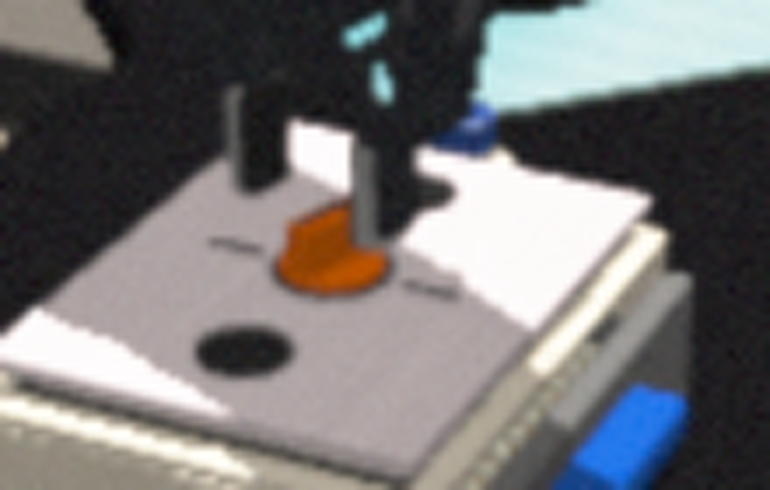

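The tips at (245,190) and (375,245) are still near the level of the wing's top, so I go 9 mm lower and then close.

Request:
apply_moves:
  commands:
    - {"travel": [0, -0.002, 0.005], "twist": [0, 0, 0], "claw": 0.05}
    - {"travel": [0, -0.002, 0.009], "twist": [0, 0, 0], "claw": 0.05}
    - {"travel": [0, -0.002, 0.009], "twist": [0, 0, 0], "claw": 0.03}
    - {"travel": [0, -0.002, 0.009], "twist": [0, 0, 0], "claw": 0.02}
    - {"travel": [0, -0.002, 0.009], "twist": [0, 0, 0], "claw": 0.014}
    - {"travel": [0, -0.002, 0.009], "twist": [0, 0, 0], "claw": 0.014}
  force: 30

```text
clock: 14.55
position: [0.6402, 0.115, 0.0834]
tool_rot: [3.141, 0.008, 1.263]
force: [-0.6, -0.8, -0.5]
grip_width: 0.0136
```

Run:
```python
from h import *
import cv2
s=bot.observe();print({k:np.round(s[k],3) for k in("clock","position","tool_rot","force","moment","grip_width")})
f=bot.grab_frame("side")
im=f["frame"][150:220,220:330];cv2.imwrite("pics/side15.png",cv2.resize(im,None,fx=7,fy=7,interpolation=cv2.INTER_CUBIC))
```

```text
{'clock': np.float64(14.55), 'position': array([0.64 , 0.115, 0.083]), 'tool_rot': array([3.141, 0.008, 1.263]), 'force': array([-0.631, -0.817, -0.512]), 'moment': array([-0.003, -0.055, -0.032]), 'grip_width': np.float64(0.014)}
```

View pics/side15.png

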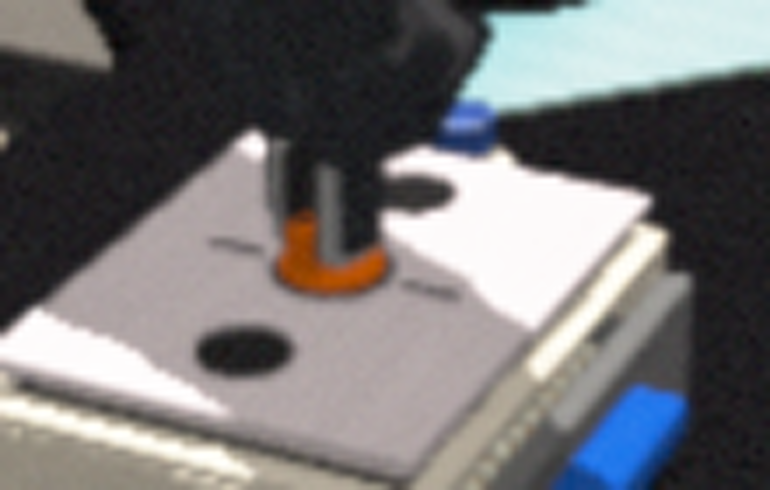

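The pads straddle the wing, with the right tip at about (340,262) just above the flange, and there is no contact force. I close on it.

Request:
apply_moves:
  commands:
    - {"travel": [0, 0, 0], "twist": [0, 0, 0], "claw": 0.006}
    - {"travel": [0, 0, 0], "twist": [0, 0, 0], "claw": 0.006}
    - {"travel": [0, 0, 0], "twist": [0, 0, 0], "claw": 0.006}
  force: 30

```text
clock: 14.9
position: [0.6395, 0.1152, 0.0834]
tool_rot: [-3.141, 0.008, 1.263]
force: [-5.4, 1.4, 3.8]
grip_width: 0.0087
```

Run:
```python
from h import *
s=bot.observe();print({k:np.round(s[k],3) for k in("clock","position","tool_rot","force","moment","grip_width","qpos")})
```

```text
{'clock': np.float64(14.9), 'position': array([0.639, 0.115, 0.083]), 'tool_rot': array([-3.141,  0.008,  1.263]), 'force': array([-5.384,  1.435,  3.837]), 'moment': array([0.23, 1.22, 0.04]), 'grip_width': np.float64(0.009), 'qpos': array([-0.784,  0.902,  0.881,  1.649, -0.798,  0.993,  0.067])}
```

Gripped: opening 8.7 mm on the 10 mm wing. I recentre 1 mm and turn clockwise.

Request:
apply_moves:
  commands:
    - {"travel": [0, -0.001, 0], "twist": [0, 0, 6], "claw": 0.006}
    - {"travel": [0, -0.001, 0], "twist": [0, 0, 13], "claw": 0.006}
    - {"travel": [0, -0.001, 0], "twist": [0, 0, 20], "claw": 0.006}
    - {"travel": [0, -0.001, 0], "twist": [0, 0, 27], "claw": 0.006}
    - {"travel": [0, -0.001, 0], "twist": [0, 0, 34], "claw": 0.006}
    - {"travel": [0, -0.001, 0], "twist": [0, 0, 34], "claw": 0.006}

```text
clock: 15.5
position: [0.64, 0.1148, 0.0836]
tool_rot: [3.135, 0.006, 0.665]
force: [4.1, -2.8, 2.3]
grip_width: 0.009
```

Run:
```python
from h import *
import cv2
s=bot.observe();print({k:np.round(s[k],3) for k in("clock","position","tool_rot","force","moment","grip_width","qpos")})
f=bot.grab_frame("side")
im=f["frame"][150:220,220:330];cv2.imwrite("pics/side16.png",cv2.resize(im,None,fx=7,fy=7,interpolation=cv2.INTER_CUBIC))
```

```text
{'clock': np.float64(15.5), 'position': array([0.64 , 0.115, 0.084]), 'tool_rot': array([3.135, 0.006, 0.665]), 'force': array([ 4.142, -2.8  ,  2.285]), 'moment': array([-0.543, -0.823, -0.036]), 'grip_width': np.float64(0.009), 'qpos': array([-0.839,  0.973,  1.015,  1.654, -0.92 ,  1.065, -0.441])}
```

View pics/side16.png

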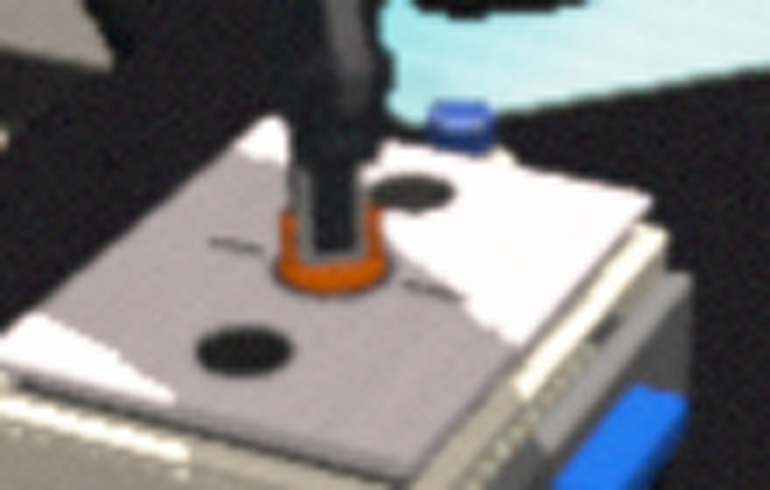

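The wing is turning with the pads, its ends showing at (287,230) and (375,230). I turn the rest.

Request:
apply_moves:
  commands:
    - {"travel": [0, 0, 0], "twist": [0, 0, 7], "claw": 0.006}
    - {"travel": [0, 0, 0], "twist": [0, 0, 14], "claw": 0.006}
    - {"travel": [0, 0, 0], "twist": [0, 0, 21], "claw": 0.006}
    - {"travel": [0, 0, 0], "twist": [0, 0, 28], "claw": 0.006}
    - {"travel": [0, 0, 0], "twist": [0, 0, 34], "claw": 0.006}
    - {"travel": [0, 0, 0], "twist": [0, 0, 37], "claw": 0.006}
    - {"travel": [0, 0, 0], "twist": [0, 0, 37], "claw": 0.006}
    - {"travel": [0, 0, 0], "twist": [0, 0, 37], "claw": 0.006}

```text
clock: 16.35
position: [0.6402, 0.114, 0.0837]
tool_rot: [3.132, -0.0, 0.024]
force: [8.5, -5.7, -1.5]
grip_width: 0.0086
```

Run:
```python
from h import *
import cv2
s=bot.observe();print({k:np.round(s[k],3) for k in("clock","position","tool_rot","force","moment","grip_width","qpos")})
f=bot.grab_frame("side")
im=f["frame"][150:220,220:330];cv2.imwrite("pics/side17.png",cv2.resize(im,None,fx=7,fy=7,interpolation=cv2.INTER_CUBIC))
```

```text
{'clock': np.float64(16.35), 'position': array([0.64 , 0.114, 0.084]), 'tool_rot': array([ 3.132, -0.   ,  0.024]), 'force': array([ 8.506, -5.705, -1.516]), 'moment': array([-1.51 , -1.735, -0.02 ]), 'grip_width': np.float64(0.009), 'qpos': array([-0.879,  1.054,  1.14 ,  1.656, -1.033,  1.15 , -1.003])}
```

View pics/side17.png

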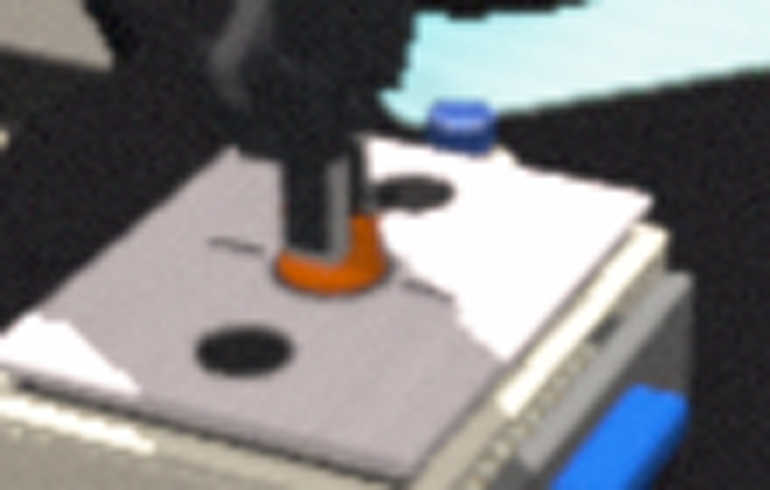

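The tool yaw is 0.024 rad and the unit's is about 0.02. I release and rise to look.

Request:
apply_moves:
  commands:
    - {"travel": [0, 0, 0], "twist": [0, 0, 0], "claw": 0.04}
    - {"travel": [0, 0, 0], "twist": [0, 0, 0], "claw": 0.04}
    - {"travel": [0, 0, -0.02], "twist": [0, 0, 0], "claw": 0.04}
    - {"travel": [0, 0, -0.06], "twist": [0, 0, 0], "claw": 0.04}
    - {"travel": [0, 0, -0.08], "twist": [0, 0, 0], "claw": 0.02}
    - {"travel": [0, 0.03, -0.08], "twist": [0, 0, 0], "claw": 0}
    - {"travel": [0, 0.06, -0.08], "twist": [0, 0, 0], "claw": 0}
    - {"travel": [0, 0.06, -0.08], "twist": [0, 0, 0], "claw": 0}

```text
clock: 17.2
position: [0.6405, 0.0517, 0.1657]
tool_rot: [3.133, 0.001, 0.019]
force: [-0.4, 0.5, 0.6]
grip_width: -0.0004
```

Run:
```python
from h import *
import cv2
s=bot.observe();print({k:np.round(s[k],3) for k in("clock","position","tool_rot","force","moment","grip_width","qpos")})
f=bot.grab_frame("side");g=bot.grab_frame("top")
im=f["frame"][150:230,220:330];cv2.imwrite("pics/side18.png",cv2.resize(im,None,fx=7,fy=7,interpolation=cv2.INTER_CUBIC))
im=g["frame"][140:290,200:400];cv2.imwrite("pics/top18.png",cv2.resize(im,None,fx=4,fy=4,interpolation=cv2.INTER_CUBIC))
```

```text
{'clock': np.float64(17.2), 'position': array([0.641, 0.052, 0.166]), 'tool_rot': array([3.133e+00, 1.000e-03, 1.900e-02]), 'force': array([-0.448,  0.531,  0.562]), 'moment': array([ 0.049, -0.008, -0.019]), 'grip_width': np.float64(-0.0), 'qpos': array([-0.814,  0.955,  1.217,  1.619, -0.929,  1.251, -0.968])}
```

View pics/side18.png

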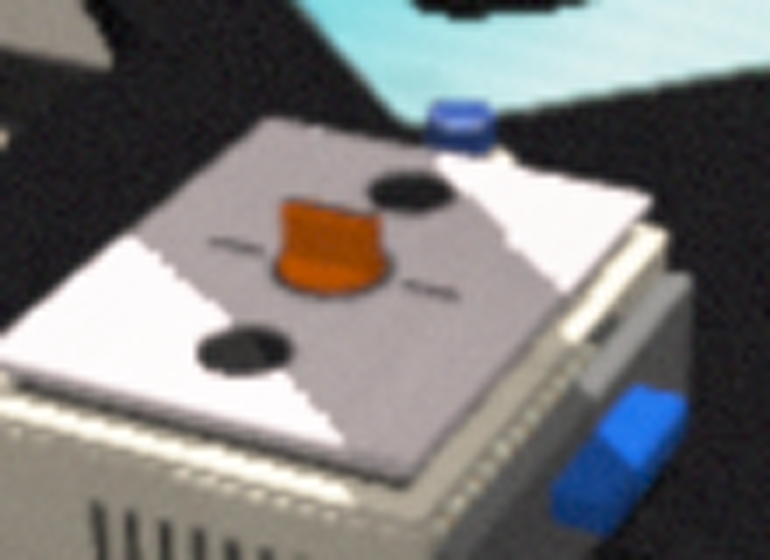

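View pics/top18.png

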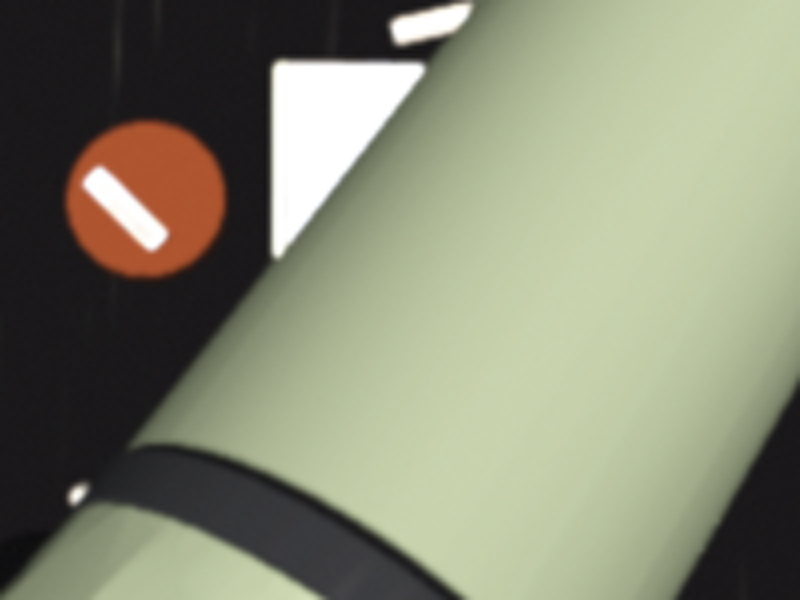

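Run:
```python
from h import *
import cv2
f=bot.grab_frame("side");im=f["frame"][170:200,245:290]
cv2.imwrite("pics/w18.png",cv2.resize(im,None,fx=16,fy=16,interpolation=cv2.INTER_CUBIC))
```

```text
(no output)
```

View pics/w18.png

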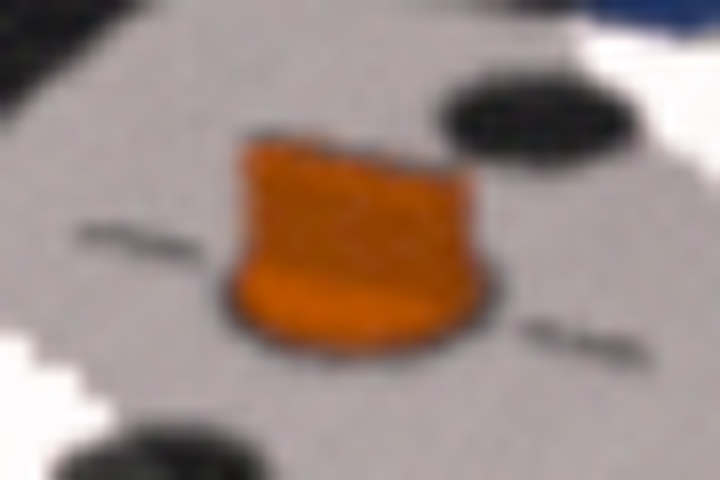

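Run:
```python
from h import *
f=bot.grab_frame("side");C=np.array([.6405,.1142])
q=lambda p:tuple(round(float(a)) for a in ((prj(f,p)[0]-245+.5)*16-8,(prj(f,p)[1]-170+.5)*16-8))
for r in (-.045,-.02,.02,.045):
    x=C+r*np.array([1,.02]);print("mk",q((*x,.106)))
for deg in (0,5,10,15):
    a=np.radians(deg)+.02;e=np.array([np.cos(a),np.sin(a)]);n=np.array([-e[1],e[0]])
    for nm,w,z in(("far",-.005,.128),("near",.005,.128),("base",.005,.110)):
        A=q((*(C+e*.017+n*w),z));B=q((*(C-e*.017+n*w),z));print(deg,nm,A,B,round((B[1]-A[1])/(B[0]-A[0]),3))
```

```text
mk (633, 353)
mk (474, 317)
mk (227, 260)
mk (76, 226)
0 far (257, 115) (469, 161) 0.217
0 near (224, 144) (437, 191) 0.221
0 base (228, 255) (439, 303) 0.227
5 far (250, 119) (470, 156) 0.168
5 near (222, 149) (444, 187) 0.171
5 base (226, 260) (446, 299) 0.177
10 far (243, 123) (470, 151) 0.123
10 near (221, 154) (451, 183) 0.126
10 base (225, 265) (452, 295) 0.132
15 far (237, 127) (470, 146) 0.082
15 near (222, 159) (456, 178) 0.081
15 base (226, 270) (458, 290) 0.086
```

Run:
```python
from h import *
import cv2
fs=[bot.grab_frame("side") for _ in range(6)]
im=np.mean([f["frame"].astype(float) for f in fs],0)[165:200,245:290]
np.save("w.npy",im)
sat=im[...,2]-im[...,0]   # R-B
print(np.round(sat[5:25,12:36]).astype(int))
cols=range(17,28);ys=[]
for c in range(14,32):
    s=sat[:,c]; r=np.where(s>70)[0][0]; y=r-1+(70-s[r-1])/(s[r]-s[r-1]);ys.append((c,round(y,2)))
print(ys)
a=np.array([y for y in ys if 17<=y[0]<=28]);print(np.polyfit(a[:,0],a[:,1],1))
cv2.imwrite("pics/w18b.png",cv2.resize(im.clip(0,255).astype(np.uint8),None,fx=16,fy=16,interpolation=cv2.INTER_CUBIC))
```

```text
[[ 11  11  11  11  11  11  11  10   9   8  10  10  10  10  10   9   8   8
    7   5   3   2   1  -8]
 [  9  11  10  10  10  11  10   9  10  10  11  10  11   9  11  10  10  10
    9   8   7   8   7   5]
 [ 11   9  10  10  10   9  10  10  10  11  11  11  11  10  10  10  10  11
   10  11  10   9   9  10]
 [ 11  10  11  10   9   9  10  10  10  11  10  11  10  10  10  11  10  10
    9  10  10  10   9  10]
 [ 10  10  10  10  10  11  10  10  11  10  11  10  10  10  10  11  10   9
    8   7   7   6   6   7]
 [ 10   9  10  10  11  11  10  10  11  12  10  12  10  11  10   9   7   4
    5   4   2   3   1   4]
 [ 11  10  11  10  10  10  10  10  10  10  10  11  11  11  10   7   4   2
    0   0   0   0   1   0]
 [ 10  11  11  10  10  11  11  12  12  11  11  10  10  10   9   6   1   1
    1   0   0   2   1  -1]
 [ 11  11  12  16  25  28  36  37  28  23  12  10  12  11  11   8   2  -1
    0   1  -1  -1   1   1]
 [ 10  11  27  76 119 122 103  85  49  38  24  23  28  19  24  11   7   6
    3   2   2   1   0   2]
 [ 11  12  30  94 151 156 150 153 140 134 114  84  61  38  37  26  32  27
    9   7   6   
[... 353 characters left out ...]
44 142 144 141 140 142 140 112  50
   14  10  10  11  11  10]
 [  8  12  22  70 133 144 144 140 139 140 141 144 144 141 139 140 118  55
   12  11  10  11  11  10]
 [  9  11  30  99 155 153 151 144 143 142 143 142 142 141 141 137 130  76
   26   9  10  11  10  10]
 [  9  11  46 139 177 175 172 166 161 154 149 146 146 147 144 138 134  94
   36   9   9  11  11  12]
 [  8   9  44 131 178 182 183 181 179 175 174 170 166 161 153 147 136  92
   28   8  10  10  12  11]
 [ 10   9  26  91 153 177 180 183 183 183 183 181 179 175 169 150 111  58
   11   8   9  10  10  10]]Traceback (most recent call last):
  File "<stdin>", line 10, in <module>
IndexError: index 0 is out of bounds for axis 0 with size 0
```

Run:
```python
import numpy as np
im=np.load("w.npy");sat=im[...,2]-im[...,0]
def cross(s,t,r0):
    for r in range(r0,len(s)-1):
        if s[r]<t<=s[r+1]: return r+(t-s[r])/(s[r+1]-s[r])
for t,r0,c0,c1 in((50,10,17,28),(75,10,17,28),(100,10,17,27),(155,18,17,26),(160,18,17,26)):
    a=np.array([(c,cross(sat[:,c],t,r0)) for c in range(c0,c1)],float);print(t,np.polyfit(a[:,0],a[:,1],1)[0].round(3),a[:,1].round(2))
```

```text
50 0.231 [13.23 13.21 13.27 14.01 14.13 14.29 14.44 14.66 15.12 15.15 15.33]
75 0.23 [13.5  13.58 13.8  14.29 14.39 14.57 14.85 15.16 15.38 15.44 15.67]
100 0.23 [13.76 13.95 14.22 14.56 14.65 14.84 15.25 15.47 15.65 15.73]
155 0.204 [21.08 21.18 21.5  21.66 22.02 22.25 22.39 22.46 22.59]
160 0.211 [21.31 21.42 21.73 21.94 22.26 22.45 22.59 22.71 22.95]
```

The fitted edge slopes are 0.23 along the wing's top and 0.21 at its base. The model gives 0.22 at 0° and 0.17 at 5°, so the fastener is aligned within about 2°. Now to the -y pad to press.

Request:
apply_moves:
  commands:
    - {"travel": [0.001, -0.0025, 0.03], "twist": [0, 0, 0], "claw": 0}
    - {"travel": [0.001, -0.0025, 0.055], "twist": [0, 0, 0], "claw": 0}
    - {"travel": [0.001, -0.0025, 0.072], "twist": [0, 0, 0], "claw": 0}
    - {"travel": [0.001, -0.0025, 0.078], "twist": [0, 0, 0], "claw": 0}
    - {"travel": [0.001, -0.0025, 0.078], "twist": [0, 0, 0], "claw": 0}

```text
clock: 18.2
position: [0.6415, 0.0577, 0.0856]
tool_rot: [3.134, 0.003, 0.023]
force: [-0.5, 0.8, 0.6]
grip_width: -0.0
```

Run:
```python
from h import *
import cv2
s=bot.observe();print({k:np.round(s[k],3) for k in("clock","position","tool_rot","force","moment","grip_width")})
f=bot.grab_frame("side")
im=f["frame"][130:230,220:330];cv2.imwrite("pics/side19.png",cv2.resize(im,None,fx=6,fy=6,interpolation=cv2.INTER_CUBIC))
```

```text
{'clock': np.float64(18.2), 'position': array([0.641, 0.058, 0.086]), 'tool_rot': array([3.134e+00, 3.000e-03, 2.300e-02]), 'force': array([-0.484,  0.759,  0.553]), 'moment': array([0.038, 0.011, 0.022]), 'grip_width': np.float64(-0.0)}
```

View pics/side19.png

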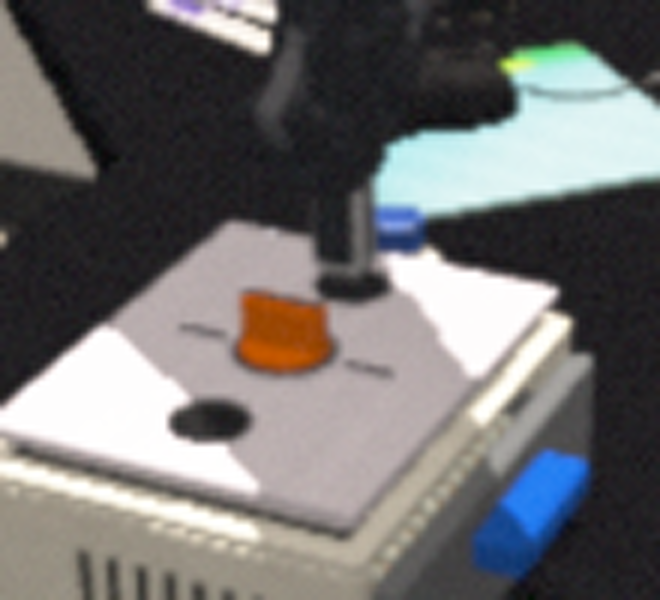

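The tip at about (345,272) is just above the pad at (352,287). I centre it and press down stepwise.

Request:
apply_moves:
  commands:
    - {"travel": [0, 0.0035, 0], "twist": [0, 0, 0], "claw": 0}
    - {"travel": [0, 0.0035, 0.003], "twist": [0, 0, 0], "claw": 0}
    - {"travel": [0, 0.0035, 0.005], "twist": [0, 0, 0], "claw": 0}
    - {"travel": [0, 0.0035, 0.007], "twist": [0, 0, 0], "claw": 0}
    - {"travel": [0, 0.0035, 0.007], "twist": [0, 0, 0], "claw": 0}

```text
clock: 18.75
position: [0.6415, 0.0544, 0.0786]
tool_rot: [3.134, 0.002, 0.024]
force: [0.1, -0.5, 1.0]
grip_width: 0.0004
```

Request:
apply_moves:
  commands:
    - {"travel": [0, 0, 0.002], "twist": [0, 0, 0], "claw": 0}
    - {"travel": [0, 0, 0.003], "twist": [0, 0, 0], "claw": 0}
    - {"travel": [0, 0, 0.003], "twist": [0, 0, 0], "claw": 0}

```text
clock: 19.05
position: [0.6416, 0.0543, 0.0758]
tool_rot: [3.134, 0.002, 0.024]
force: [0.2, 0.4, -0.1]
grip_width: -0.0
```

Request:
apply_moves:
  commands:
    - {"travel": [0, 0, 0.002], "twist": [0, 0, 0], "claw": 0}
    - {"travel": [0, 0, 0.003], "twist": [0, 0, 0], "claw": 0}
    - {"travel": [0, 0, 0.003], "twist": [0, 0, 0], "claw": 0}

```text
clock: 19.35
position: [0.6417, 0.0543, 0.0729]
tool_rot: [3.134, 0.002, 0.024]
force: [-1.6, 1.1, 5.3]
grip_width: 0.0001
```

Request:
apply_moves:
  commands:
    - {"travel": [0, 0, 0.001], "twist": [0, 0, 0], "claw": 0}
    - {"travel": [0, 0, 0.002], "twist": [0, 0, 0], "claw": 0}
    - {"travel": [0, 0, 0.003], "twist": [0, 0, 0], "claw": 0}
    - {"travel": [0, 0, 0.003], "twist": [0, 0, 0], "claw": 0}

```text
clock: 19.75
position: [0.6417, 0.0543, 0.07]
tool_rot: [3.134, 0.002, 0.024]
force: [-1.8, 1.5, 7.9]
grip_width: 0.0003
```

It has gone past the 1.5 mm pin stop at only 8 N, so the fastener is truly aligned. I go on to the hard stop.

Request:
apply_moves:
  commands:
    - {"travel": [0, 0, 0.001], "twist": [0, 0, 0], "claw": 0}
    - {"travel": [0, 0, 0.002], "twist": [0, 0, 0], "claw": 0}
    - {"travel": [0, 0, 0.003], "twist": [0, 0, 0], "claw": 0}
    - {"travel": [0, 0, 0.003], "twist": [0, 0, 0], "claw": 0}

```text
clock: 20.15
position: [0.6417, 0.0543, 0.0676]
tool_rot: [3.135, 0.002, 0.024]
force: [-5.2, 2.9, 14.6]
grip_width: -0.0002
```

Request:
apply_moves:
  commands:
    - {"travel": [0, 0, 0.001], "twist": [0, 0, 0], "claw": 0}
    - {"travel": [0, 0, 0.002], "twist": [0, 0, 0], "claw": 0}
    - {"travel": [0, 0, 0.002], "twist": [0, 0, 0], "claw": 0}

```text
clock: 20.45
position: [0.6419, 0.0542, 0.0673]
tool_rot: [3.135, 0.001, 0.024]
force: [-14.6, 4.6, 41.5]
grip_width: -0.0001
```

Hard stop reached: the force jumped with only 0.3 mm of motion. I ease back to about 25–30 N and verify.

Request:
apply_moves:
  commands:
    - {"travel": [0, 0, -0.001], "twist": [0, 0, 0], "claw": 0}
    - {"travel": [0, 0, -0.001], "twist": [0, 0, 0], "claw": 0}
    - {"travel": [0, 0, -0.001], "twist": [0, 0, 0], "claw": 0}

```text
clock: 20.75
position: [0.6418, 0.0543, 0.0674]
tool_rot: [3.135, 0.001, 0.024]
force: [-10.0, 3.2, 29.5]
grip_width: 0.0
```

Run:
```python
from h import *
import cv2
s=bot.observe();print({k:np.round(s[k],3) for k in("clock","position","tool_rot","force","moment","qd")})
f=bot.grab_frame("side")
cv2.imwrite("pics/side20f.png",f["frame"])
im=f["frame"][150:260,190:340];cv2.imwrite("pics/side20.png",cv2.resize(im,None,fx=5,fy=5,interpolation=cv2.INTER_CUBIC))
```

```text
{'clock': np.float64(20.75), 'position': array([0.642, 0.054, 0.067]), 'tool_rot': array([3.135e+00, 1.000e-03, 2.400e-02]), 'force': array([-10.006,   3.169,  29.544]), 'moment': array([0.759, 2.178, 0.019]), 'qd': array([ 0.001,  0.001,  0.001,  0.002, -0.   ,  0.002,  0.   ])}
```

View pics/side20.png

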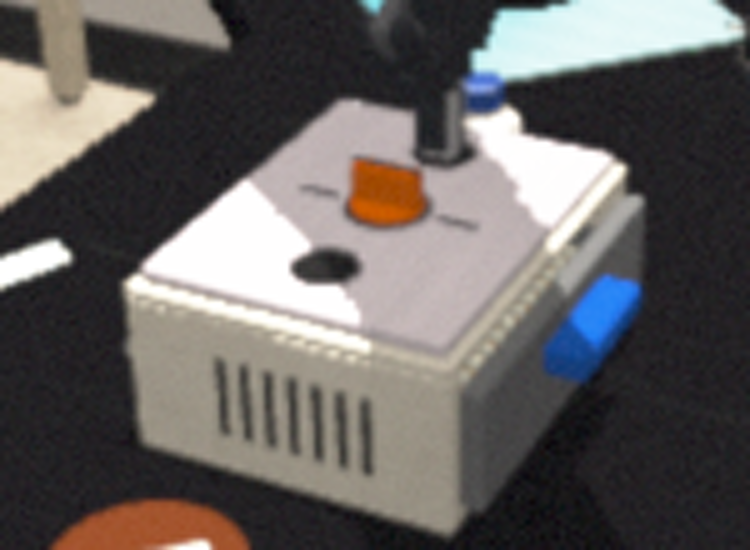

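View pics/side20f.png

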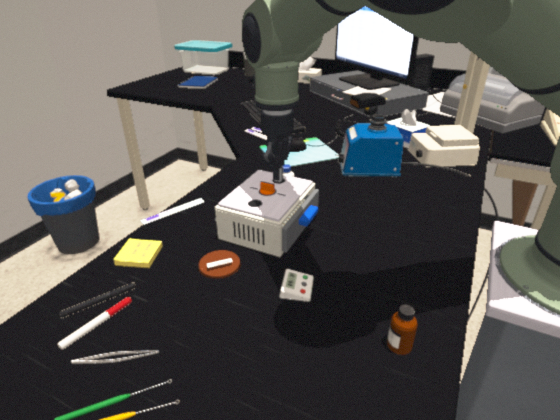

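The panel sits down on the frame rim with no shadow gap. The wing lies in line with the marks at (318,190) and (457,222). The drawer front is against the frame at (465,385). Bottle, dish and timer have not moved. Handing in while pressing.

Run:
```python
from h import *
print(bot.job_done()); s=bot.observe();print(s["clock"],s["position"],s["force"])
```

```text
the job is handed in; nothing more can be done
None
the job is handed in; nothing more can be done
```

The filter unit is closed up, and I handed the job in at about 20.8 s of 51 s, with the closed fingers still pressing the panel flush.

- **Drawer:** it is pushed home. The last pictures show its front against the frame, and it did not move under about 64 N at the pull.
- **Fastener:** I gripped the wing and turned it clockwise about 72°. Edge fits put it within about 2° of the marks. The panel also went down past the 1.5 mm pin stop, which it can only do when the fastener is aligned.
- **Panel:** it is down on its hard stop, held through the -y pad at about 30 N. The last picture shows no gap above the frame.
- **Loose items:** the bottle, dish and timer stand where they were. The marker was hidden in the last picture. It was in place in the top view before the fastener work, and nothing touched it later.

**What disagreed with my expectations:**
- **Fingertips:** they sat about 25–32 mm above the reported TCP. My first push slid over the pull and pushed on the drawer front instead.
- **Tilt:** I tried tilting the tool for the push, but it ran into joint limits, so I undid it.
- **Drawer force:** I did not see at first that the drawer had already snapped home, and pushed on it again. The wrist force peaked at about 78 N, under the 120 N limit. The moment reading in a later, gentler push fits contact at the fingertips. I could not rule out that the gripper's body took part of that peak, which would matter for the 40 N limit.

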